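# Dig the hinge out of the parts bin

## Robot

A 6-joint arm with a two-finger parallel gripper is mounted at the origin on the work surface. World frame = base frame: x ahead of the robot, y to its left, z up, the work surface at z = 0. Lengths are in mm, angles in rad, forces in N, time in s.
With the tool pointing down it reaches from about 350 to 975 mm from the base axis. Payload 7.1 kg.
Tool frame: the origin (TCP) lies between the finger pads; the fingertips stand 14 mm ahead of it and the grasp point (between the pads) lies 5 mm behind it; z points along the fingers, y is the direction in which the jaws open and shut (so a half turn about z gives the same grasp; the last joint's range is limited). The gripper opens to 88 mm and grips with 3 to 60 N. Pads are 20 mm wide; open, the fingers measure 115 mm over their backs; the gripper's body (75 mm by 178 mm) begins 61 mm behind the grasp point.
Start: joints at [1.177, 0.423, 1.63, -0, 1.089, -0.019], TCP at [228.772, 581.608, 236.675] pointing down, gripper open.
Joint ranges: [-3, 3], [-0.9, 2.11], [0.09, 2.58], [-1.31, 4.45], [0.11, 2.69], [-2.54, 2.54]. Speed limits (rad/s): [2.39, 2.39, 3.01, 3.14, 3.14, 3.14].

## Interface

Orientations are given as a rotation vector (axis times angle).
In Python, from workcell import get_obs, get_image, calibration, close_job, regions_of, place_of gives the robot as it stands.
- The arm moves only by the tool move_arm, never from a script. Its argument "deltas" is a list of rows, each a list of 5 numbers: the closure in counts, from 0 (fully open) to 255 (shut), then the shift along the tool's x, y, z in m, then the turn about the tool's z in rad. In form: [[grip, x, y, z, roll], ...]. A call has 1 to 5 rows; each row is the pose to reach, as a shift and turn from the pose commanded when the call began, along the tool's axes at that moment; what a row does not reach only later rows make up. A row lasts 1/12 s, in which the tool goes at most 41.7 mm and 7.16 degrees, less where a joint would pass 70% of its speed; a pose out of reach is approached as far as the arm can. A call with a gripper value outside its range is refused whole. The fingers move at their own pace and stop on an object; the grip force is fixed at half the most. Time passes only in rows, so rows that repeat a pose let the fingers close. It gives the time, the measured TCP pose, the force and the opening at its end, in the units of the state.
- get_obs(): the state, without advancing time (a new reading comes with each control period).
- get_image(name): name is "scene" or "top"; returns the picture (384x512x3 uint8, blue, green, red); there is no depth.
- calibration(name): a dict with "intrinsics" (3x3 intrinsics, pixels), "world_to_cam" (4x4, takes a point from world to camera coordinates). Camera axes: x right, y down, z forward; pixel columns grow to the right and rows downward; lengths in mm; the calibration is good to about 2 mm. A picture is of the moment at which its call begins. calibration takes no time and is no camera call.
- close_job(): hands the job in, once; it reports no verdict.
Trained networks look in the newest picture that a camera, given by its name, has taken for a name from the list of things; names that differ only in an ending like _2 or _b are one class to them, and where a whole thing is asked for, a point or a joint stands for the part that bears it (a point fixed in the world has none). Each returns a list of dicts, best first, with "conf" (0 to 1); they miss things now and then, are a little off and sometimes report something else, mostly with a low value. They report only what shows in the picture. A call takes as long as a camera call. They do not tell look-alikes from the thing itself.
- regions_of(camera, name): "region" (384x512 bool, what is visible of it).
- place_of(camera, name): "location" ([x, y, z] in mm, in world coordinates, good to about 4 mm: a listed point, or the origin of a listed thing).
The state is a dict: "t": time; "qpos": joint angles; "qvel": joint speeds; "joint_torque": joint torques, N m; "ee_pos": TCP position; "orientation": TCP orientation; "ft_force": force on the tool from outside, world axes, zero at the start; "moment": the same for the moment, N m; "width": finger opening in mm.
Only numpy, scipy, OpenCV 4.12 (cv2) and the standard library are available. Lean on these libraries where they do the work, as an engineer would, in place of code of your own. Each camera call takes 0.05 s, during which the arm holds its last target.

## Task

The zinc hinge lies buried in the blue parts bin: move the grommet pair, the reader module and the glass lamp out onto the cork mat, each lying or standing flat on the mat itself, then lay the hinge flat, barrel up, squarely and centred on the aluminium seat of the validator shell. When the hinge is seated, put the others back in the bin: the module and the lamp each upright on the spot where it stood at the start, and the grommet pair flat in the middle of the module's top. Never drop the glass lamp, and leave the screwdriver and the small jar where they are.

Things in the scene. Friction and masses are not known exactly. Their poses are not given: they have to be found in the camera images.
- hinge: Zinc butt hinge, one rigid plate (does not fold) 130 (x) x 70 (y) x 5 mm, 0.32 kg, with a raised barrel 16 mm wide, 70 mm long along y across its middle, flat flanks up to 15 mm and a round top 23 mm above the underside. Origin: centre of underside, z up; alike when turned half round. Lies on the bin's floor under module and lamp; once bare, grip it across the barrel, above the plate.
- module: Grey plastic reader module, a block 50 (x) x 54 (y) x 28 mm high, 90 g, with four small screw heads on top. Origin at the centre of its underside, z up. At the start it stands on one of the two plates of the hinge (either one), about 38 mm from the barrel's centre line, and carries the grommet pair.
- lamp: Green glass status lamp, round: black foot 40 mm across and 14 mm high, above it a glass body 34 mm across, upright-sided up to 40 mm and domed to 50 mm, 80 g. Origin at the centre of its underside, z up. At the start it stands on the other plate of the hinge.
- grommets: Black rubber grommet pair moulded in one piece, two discs side by side like a figure eight: 52 (x) x 26 (y) x 14 mm high, 25 g. Origin at the centre of its underside, z up. At the start it lies on the middle of the module's top.
- bin: Blue plastic open parts bin fixed to the bench, outer 175 (x) x 144 (y) x 36 mm high, walls and floor 4 mm thick. Origin at the centre of its underside.
- mat: Cork mat fixed flat on the bench, 220 (x) x 130 (y) x 4 mm thick; the side area. Origin at the centre of its underside.
- hinge_seat (a point): Centre of the upper face of a flat aluminium pad 134 (x) x 74 (y) mm, 2 mm proud of the top of a fixed grey validator shell 220 (x) x 160 (y) x 45 mm high: the seat is 47 mm above the bench. The hinge's long way (its x) goes along the seat's x, either way round.
- screwdriver: Screwdriver, 190 mm long, lying on the bench along its x between two of the stations; up to about 30 mm wide and high. Origin at the centre of its underside. A bystander.
- jar: Small glass screw jar with a steel cap, 32 mm across and 45 mm high, standing on the bench between two of the stations. Origin at the centre of its underside. A bystander.
Things that resemble listed ones, but are neither listed nor needed, are in the scene too. There is more than one size of the grommets; the job needs the smaller.

How it is judged:
By the outcome, as a careful person would: the job done as asked, in the order asked, and still so for the second after the job is handed in, with the robot touching nothing.
It also fails if it takes over 147 s, if anything falls off the work surface, if the arm or the gripper's body presses on something with over 40 N, if the wrist force passes 120 N, or if a joint passes its speed limit or range.

## Working session

There is one attempt and no reset: what is moved stays moved. The work goes in short steps, Python scripts to look and compute and a tool call to move; the robot and the scene stay as the last step left them, time stands still between calls to the robot, and variables do not carry over. Pictures are saved under pics/ and viewed, and the job is handed in when it is done.

Besides the shell and the picture viewer there is one more tool, called after "Call:" by a JSON object that holds its "method" and its "body". move_arm: Moves the arm, as the interface text tells. Its arguments: {"type":"object","properties":{"deltas":{"type":"array","items":{"type":"array","items":{"type":"number"}}}},"required":["deltas"]}

```bash
ls; mkdir -p pics; python3 - <<'E'
from workcell import *
import cv2
o=get_obs();print(o)
for n in ["scene","top"]:
    im=get_image(n);cv2.imwrite(f"pics/{n}0.png",im)
    c=calibration(n);print(n,c)
for n in ["top","scene"]:
  for t in ["hinge","module","lamp","grommets","bin","mat","hinge_seat","screwdriver","jar"]:
    print(n,t,[(round(r["conf"],2),[round(float(v)) for v in r["location"]]) for r in place_of(n,t)])
E
```

```text
pics
{'t': 0.0, 'qpos': array([ 1.17698867e+00,  4.23862582e-01,  1.63068437e+00, -2.81233604e-05,
        1.08859258e+00, -1.90227108e-02]), 'qvel': array([-4.48926225e-05,  1.77520954e-04, -9.13541783e-04, -8.71678900e-04,
        9.09654998e-04,  9.26766317e-04]), 'joint_torque': array([ 1.34336118e-03, -5.44638097e+01, -2.73667198e+01,  6.45095645e-02,
        2.27883953e-02, -1.64749131e-04]), 'ee_pos': array([228.58631249, 581.12445069, 235.89031688]), 'orientation': array([-5.85196496e-01, -3.08630929e+00,  2.38605321e-03]), 'ft_force': array([-0.2509901 , -1.06473828, -0.66591707]), 'moment': array([0.0090154 , 0.03602696, 0.02805474]), 'width': 87.60195953049254}
scene {'intrinsics': array([[488.1050032 ,   0.        , 254.78616801],
       [  0.        , 488.1050032 , 186.73776569],
       [  0.        ,   0.        ,   1.        ]]), 'world_to_cam': array([[-6.86594035e-01,  7.26832898e-01,  1.73945426e-02,
         3.42608798e+02],
       [ 5.22504072e-01,  5.09931027e-01, -6.83344600e-01,
        -2.05530666e+02],
       [-5.05547353e-01, -4.60091607e-01, -7.29888750e-01
[... 737 characters left out ...]
 294, 11])]
top grommets [(0.74, [335, 260, 2]), (0.67, [462, 303, 34])]
top bin [(0.63, [494, 300, 5]), (0.34, [570, 2, -1])]
top mat [(0.84, [568, -1, 0])]
top hinge_seat []
top screwdriver [(0.57, [532, 152, 1])]
top jar [(0.68, [556, -154, 0])]
scene hinge [(0.83, [503, 291, 5]), (0.57, [536, 294, 9])]
scene module [(0.62, [466, 302, 7])]
scene lamp [(0.67, [536, 292, 7]), (0.61, [494, 304, 0])]
scene grommets [(0.92, [335, 257, 2]), (0.6, [458, 305, 40])]
scene bin [(0.78, [496, 304, -1]), (0.54, [503, 292, 5])]
scene mat [(0.96, [565, 7, 4])]
scene hinge_seat [(0.7, [509, -314, 46]), (0.29, [559, -157, -5])]
scene screwdriver [(0.66, [528, 151, -4])]
scene jar [(0.74, [562, -155, -2])]
```

```bash
python3 - <<'E'
import cv2
a=cv2.imread("pics/top0.png");cv2.imwrite("pics/t1.png",cv2.resize(a,(768,576),interpolation=cv2.INTER_CUBIC))
a=cv2.imread("pics/scene0.png");cv2.imwrite("pics/s1.png",cv2.resize(a,(768,576),interpolation=cv2.INTER_CUBIC))
E
```

```text
(no output)
```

View pics/t1.png

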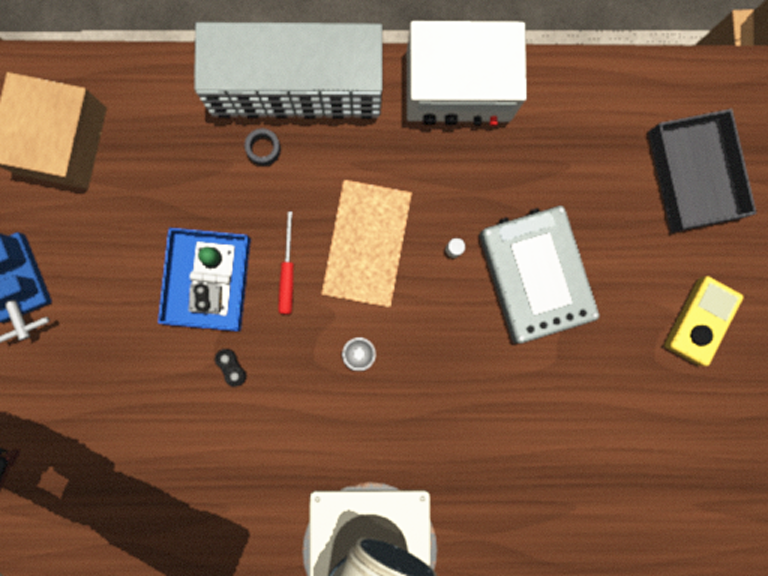

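View pics/s1.png

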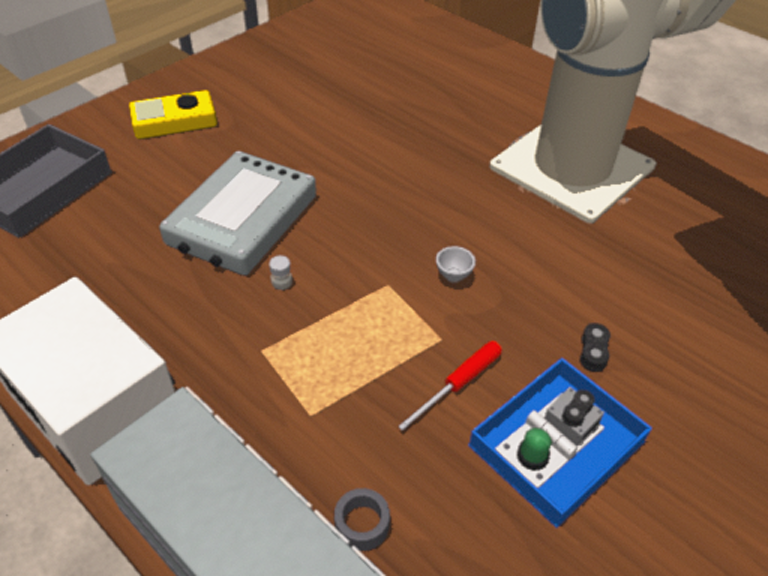

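```bash
cat > h.py <<'E'
from workcell import *
import numpy as np, cv2
from scipy.spatial.transform import Rotation as R
def cal(n):
    c=calibration(n);return np.array(c["intrinsics"]),np.array(c["world_to_cam"])
def proj(n,P):
    K,T=cal(n);P=np.atleast_2d(np.asarray(P,float));q=P@T[:3,:3].T+T[:3,3];q=q@K.T;return q[:,:2]/q[:,2:]
def back(n,uv,z):
    K,T=cal(n);uv=np.atleast_2d(np.asarray(uv,float));d=np.c_[uv,np.ones(len(uv))]@np.linalg.inv(K).T@T[:3,:3]
    c=-T[:3,:3].T@T[:3,3];return c+d*((z-c[2])/d[:,2])[:,None]
def rect(w,h,z): return np.array([[-w/2,-h/2,z],[w/2,-h/2,z],[w/2,h/2,z],[-w/2,h/2,z]])
def place(P,x,y,a,z=0):
    c,s=np.cos(a),np.sin(a);P=np.array(P,float);return np.c_[x+c*P[:,0]-s*P[:,1],y+s*P[:,0]+c*P[:,1],P[:,2]+z]
def crop(n,im,x0,y0,x1,y1,k,out,polys=(),grid=0):
    b=cv2.resize(im[y0:y1,x0:x1],None,fx=k,fy=k,interpolation=cv2.INTER_CUBIC)
    for P,col in polys:
        q=((proj(n,P)-[x0,y0]+.5)*k-.5);cv2.polylines(b,[np.round(q).astype(int)],True,col,1,cv2.LINE_AA)
    if grid:
        for u in range(x0,x1,grid): cv2.putText(b,str(u),((u-x0)*k,10),0,.35,(0,255,255),1);cv2.line(b,((u-x0)*k,0),((u-x0)*k,b.shape[0]),(0,255,255),1) if 0 else 0
    cv2.imwrite(out,b)
def circ(r,z,n=40):
    t=np.linspace(0,2*np.pi,n,endpoint=False);return np.c_[r*np.cos(t),r*np.sin(t),0*t+z]
def delta(x,y,z,yaw=None):
    """tool delta to world TCP target; yaw = world angle of tool y axis"""
    o=get_obs();r=R.from_rotvec(o["orientation"]);d=r.inv().apply(np.array([x,y,z])-o["ee_pos"])/1000
    ty=r.as_matrix()[:,1];cur=np.arctan2(ty[1],ty[0]);
    roll=0
    if yaw is not None:
        dy=(yaw-cur+np.pi/2)%np.pi-np.pi/2; roll=-dy
    print("delta",np.round(d,4),"roll",round(roll,3),"curyaw",round(cur,3),"q6",round(o["qpos"][5],2),"tilt",np.round(r.as_matrix()[:,2],4),"t",round(o["t"],2),"w",round(o["width"],1))
E
python3 - <<'E'
from h import *
top=cv2.imread("pics/top0.png");sc=cv2.imread("pics/scene0.png")
for n in ["module","lamp","grommets","hinge","bin","mat","hinge_seat"]:
    try:
        for r in regions_of("top",n)+[]:
            ys,xs=np.nonzero(r["region"]);z={"module":37,"lamp":30,"grommets":51,"hinge":9,"bin":36,"mat":4,"hinge_seat":47}[n]
            P=back("top",np.c_[xs,ys],z)[:,:2].astype(np.float32);print(n,round(r["conf"],2),len(xs),cv2.minAreaRect(P),P.mean(0))
    except Exception as e: print(n,e)
crop("top",top,100,145,172,225,8,"pics/c1.png")
crop("scene",sc,300,230,440,350,5,"pics/c2.png")
crop("top",top,310,130,405,235,6,"pics/c3.png")
E
```

```text
module 0.74 211 ((461.0997314453125, 296.010498046875), (59.30067825317383, 48.94156265258789), 89.983642578125) [460.85654 288.83707]
lamp 0.68 194 ((535.55419921875, 290.5684814453125), (38.531280517578125, 43.77427673339844), 0.08427728712558746) [536.90674 289.7545 ]
grommets 0.62 345 ((336.8083801269531, 245.80775451660156), (73.18685150146484, 39.02885055541992), 28.796354293823242) [336.77216 246.16536]
grommets 0.47 160 ((460.32037353515625, 300.29541015625), (49.3270378112793, 24.933704376220703), 6.457866668701172) [460.5463  299.97357]
hinge 0.87 609 ((500.8060607910156, 293.78509521484375), (75.31084442138672, 132.28277587890625), 84.32183837890625) [512.1238  284.10898]
hinge 0.5 218 ((462.7568054199219, 302.64483642578125), (60.69532775878906, 50.05722427368164), 89.98353576660156) [462.19717 296.2066 ]
mat 0.8 3475 ((566.434814453125, 4.279106140136719), (129.66746520996094, 218.31997680664062), 79.28007507324219) [565.91736     4.5209374]
mat 0.54 210 ((465.8218078613281, 310.8775329589844), (55.992042541503906, 30.522367477416992), 0.796475350856781) [465.6859  310.58218]
hinge_seat 0.71 4755 ((506.68701171875, -306.49127197265625), (224.77593994140625, 165.81643676757812), 17.03491973876953) [ 504.3367  -306.97583]
```

View pics/c1.png

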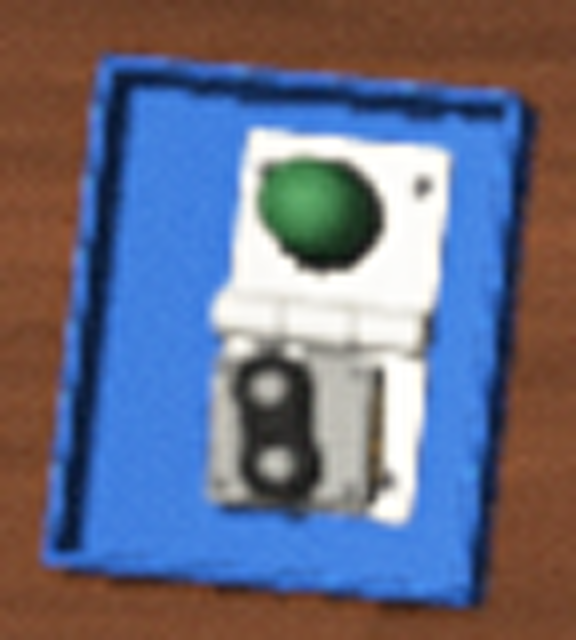

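View pics/c2.png

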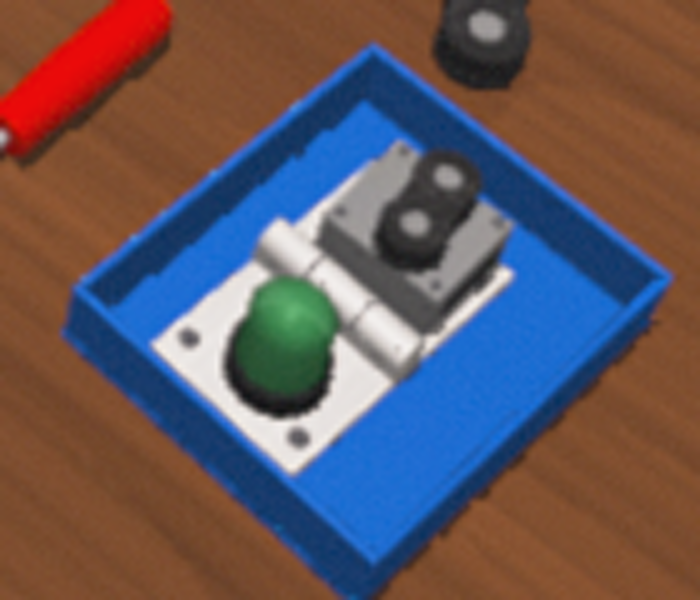

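View pics/c3.png

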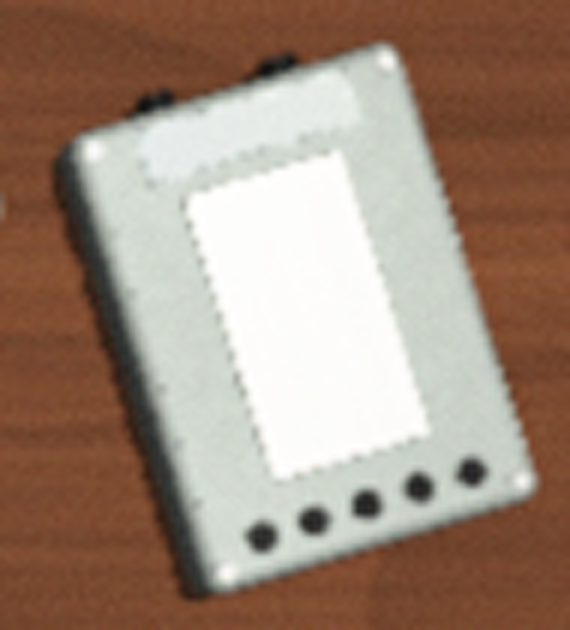

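```bash
cat > fit.py <<'E'
from h import *
from scipy.optimize import least_squares
def px(p,x0,y0,k): return (np.array(p,float)+.5)/k-.5+[x0,y0]
def fitrect(name,w,h,z,obs,guess):
    # obs: list (cam, corner idx list, pixels); corner idx wrt rect()
    C=rect(w,h,z)
    f=lambda q: np.concatenate([(proj(cam,place(C[idx],*q))-p).ravel() for cam,idx,p in obs])
    s=least_squares(f,guess);r=f(s.x);print(name,np.round(s.x,3),"rms px",round(float(np.sqrt((r**2).mean())),2));return s.x
E
python3 - <<'E'
from fit import *
A=(100,145,8);B=(300,230,5)
print("bin corners",back("top",px([(102,57),(535,95),(485,603),(42,565)],*A),36).round(),back("scene",px([(373,45),(670,278),(375,562),(78,288)],*B),36).round())
print("mod",back("top",px([(222,345),(370,360),(360,510),(205,497)],*A),37).round(),back("scene",px([(402,142),(512,225),(435,308),(320,220)],*B),37).round())
print("hinge",back("top",px([(250,128),(450,150),(408,522)],*A),9).round(),back("scene",px([(152,345),(295,473),(513,272)],*B),9).round())
print("seat",back("top",px([(187,200),(342,152),(428,432),(275,478)],310,130,6),47).round())
sc=cv2.imread("pics/scene0.png");top=cv2.imread("pics/top0.png")
crop("scene",sc,100,95,220,190,6,"pics/c4.png")
crop("top",top,210,115,280,210,6,"pics/c5.png")
crop("scene",sc,165,180,300,285,5,"pics/c6.png")
E
```

```text
bin corners [[588. 365.  36.]
 [575. 218.  36.]
 [402. 233.  36.]
 [415. 382.  36.]] [[405. 241.  36.]
 [419. 382.  36.]
 [590. 366.  36.]
 [576. 226.  36.]]
mod [[489. 323.  37.]
 [484. 273.  37.]
 [433. 275.  37.]
 [437. 328.  37.]] [[438. 276.  37.]
 [441. 327.  37.]
 [492. 326.  37.]
 [489. 274.  37.]]
hinge [[567. 321.   9.]
 [560. 252.   9.]
 [430. 265.   9.]] [[561. 253.   9.]
 [567. 322.   9.]
 [438. 334.   9.]]
seat [[ 556. -258.   47.]
 [ 578. -329.   47.]
 [ 451. -366.   47.]
 [ 430. -296.   47.]]
```

View pics/c4.png

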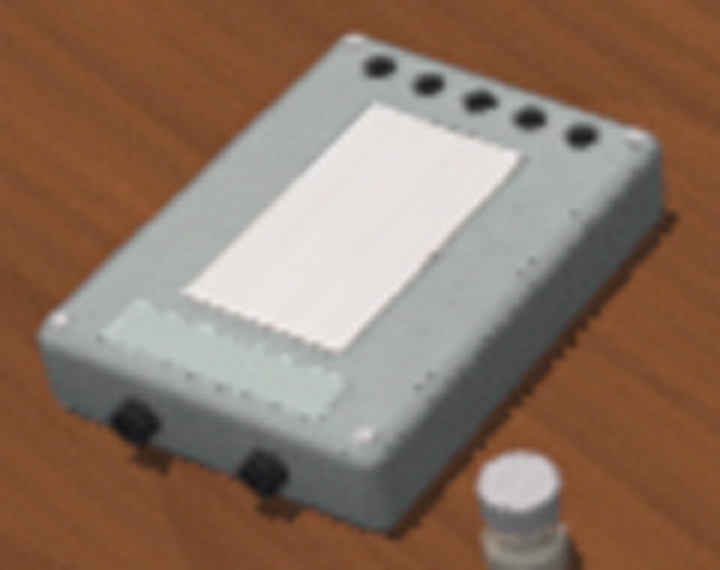

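View pics/c6.png

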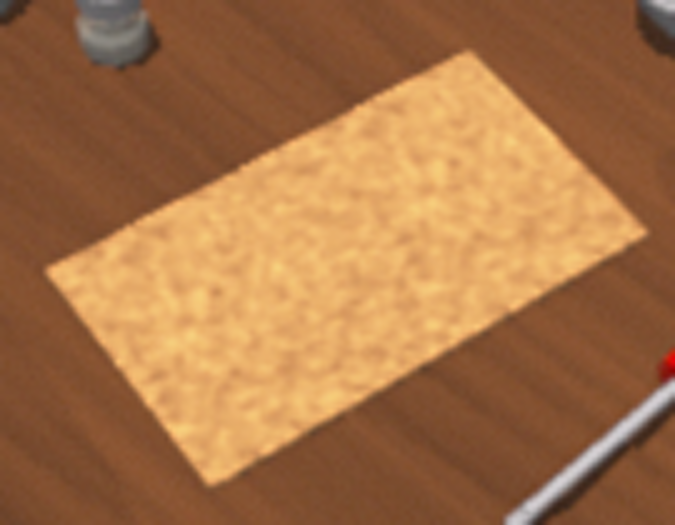

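```bash
python3 - <<'E'
from fit import *
A=(100,145,8);B=(300,230,5)
print("seat scene",back("scene",px([(375,103),(524,157),(340,352),(182,293)],100,95,6),47).round())
# rect idx: 0(-,-)1(+,-)2(+,+)3(-,+)
# seat: x axis angle ~ 16deg: (+,+)=(556,-258)
T=px([(275,478),(428,432),(342,152),(187,200)],310,130,6) # world (430,-296),(451,-366),(578,-329),(556,-258)
S=px([(524,157),(375,103),(182,293),(340,352)],100,95,6)
ii=[3,0,1,2]
for o in ([("top",ii,T)],[("scene",ii,S)],[("top",ii,T),("scene",ii,S)]): fitrect("seat",134,74,47,o,[505,-312,.28])
# bin x along 175: angle ~ -0.087
T=px([(102,57),(535,95),(485,603),(42,565)],*A);it=[2,1,0,3]
S=px([(373,45),(670,278),(375,562),(78,288)],*B);js=[0,3,2,1]
for o in ([("top",it,T)],[("scene",js,S)],[("top",it,T),("scene",js,S)]): fitrect("bin",175,144,36,o,[495,300,-.09])
T=px([(250,128),(450,150),(408,522)],*A);S=px([(152,345),(295,473),(513,272)],*B)
for o in ([("top",[2,1,0],T)],[("scene",[1,2,3],S)],[("top",[2,1,0],T),("scene",[1,2,3],S)]): fitrect("hinge",130,70,9,o,[499,293,-.09])
T=px([(222,345),(370,360),(360,510),(205,497)],*A);S=px([(402,142),(512,225),(435,308),(320,220)],*B)
for o in ([("top",[2,1,0,3],T)],[("scene",[0,3,2,1],S)],[("top",[2,1,0,3],T),("scene",[0,3,2,1],S)]): fitrect("module",50,54,37,o,[462,300,-.09])
T=px([(647,232),(470,50),(45,270),(212,487)],165,180,5)
print(back("scene",T,4).round())
E
```

```text
seat scene [[ 452. -368.   47.]
 [ 431. -296.   47.]
 [ 559. -258.   47.]
 [ 580. -328.   47.]]
seat [ 5.03862e+02 -3.12243e+02  2.91000e-01] rms px 0.24
seat [ 5.05406e+02 -3.12547e+02  2.94000e-01] rms px 0.1
seat [ 5.04664e+02 -3.12532e+02  2.92000e-01] rms px 0.28
bin [ 4.94666e+02  2.99578e+02 -9.10000e-02] rms px 0.68
bin [ 4.97026e+02  3.03542e+02 -9.50000e-02] rms px 0.76
bin [ 4.96031e+02  3.02288e+02 -9.30000e-02] rms px 1.0
hinge [ 4.98589e+02  2.93137e+02 -1.04000e-01] rms px 0.09
hinge [ 4.99342e+02  2.93483e+02 -9.10000e-02] rms px 0.16
hinge [ 4.98984e+02  2.93398e+02 -9.60000e-02] rms px 0.24
module [ 4.60923e+02  2.99566e+02 -8.50000e-02] rms px 0.42
module [ 4.64834e+02  3.00815e+02 -4.70000e-02] rms px 0.48
module [ 4.63164e+02  3.00321e+02 -6.10000e-02] rms px 0.76
[[472.  89.   4.]
 [447. -37.   4.]
 [663. -79.   4.]
 [687.  49.   4.]]
```

```bash
python3 - <<'E'
from fit import *
top=cv2.imread("pics/top0.png");sc=cv2.imread("pics/scene0.png")
G=(0,255,0);Y=(0,255,255);M=(255,0,255);r=(0,0,255)
h=(499,293.4,-.096);m=(463,300,-.07);l=(535.5,291,0);g=(462,300.5,1.48)
polys=[(place(rect(130,70,9),*h),r),(place(rect(50,54,37),*m),Y),(place(rect(50,54,9),*m),Y),(place(circ(20,9),*l),M),(place(circ(17,23),*l),G),(place(circ(17,49),*l),G),(place(rect(52,26,51),*g),G),(place(rect(16,70,27),*h),r)]
crop("top",top,100,145,172,225,8,"pics/o1.png",polys)
crop("scene",sc,310,250,410,335,8,"pics/o2.png",polys)
E
```

```text
(no output)
```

View pics/o1.png

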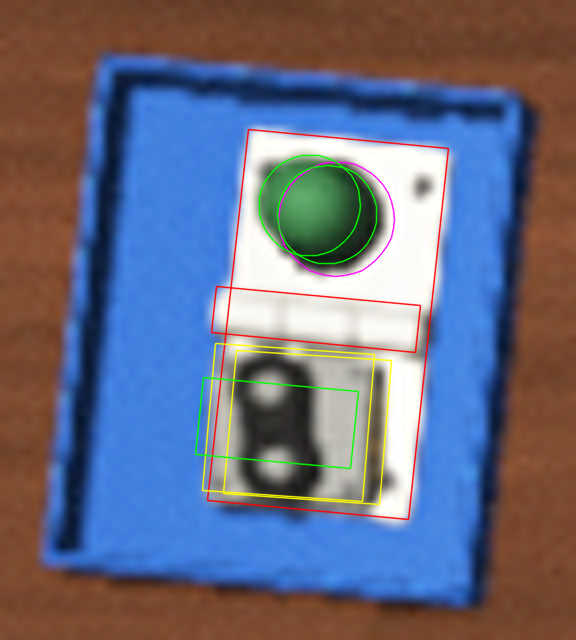

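View pics/o2.png

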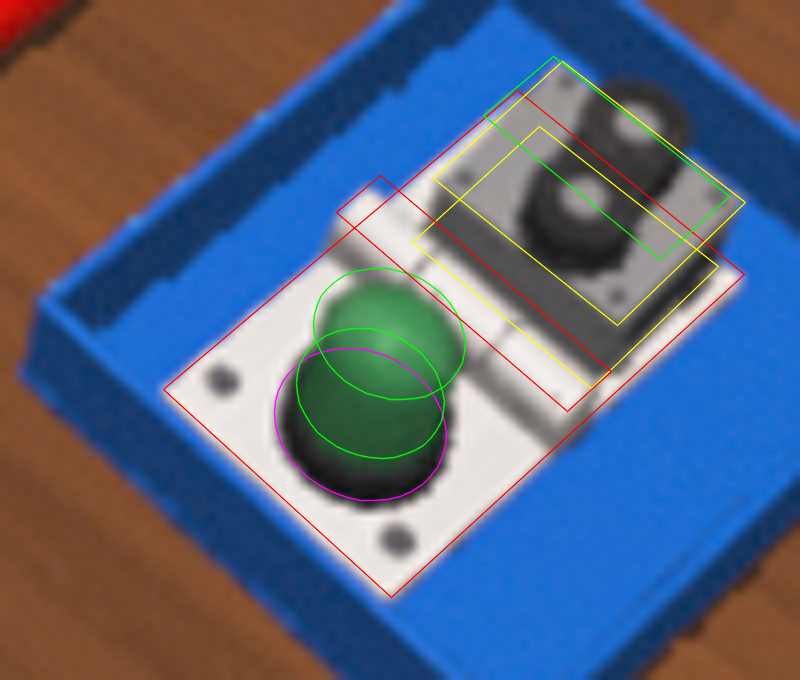

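```bash
python3 - <<'E'
from fit import *
top=cv2.imread("pics/top0.png");sc=cv2.imread("pics/scene0.png")
G=(0,255,0);Y=(0,255,255);M=(255,0,255);r=(0,0,255)
h=(499,293.4,-.096);m=(462,300,-.09);l=(536,293.5,0);g=(462,301,-.09)
d2=lambda z:[(place(circ(13,z)+[s*13,0,0],*g),G) for s in(-1,1)]
polys=[(place(rect(50,54,37),*m),Y),(place(circ(20,9),*l),M),(place(circ(17,23),*l),G),(place(circ(17,49),*l),G)]+d2(51)+d2(37)
crop("top",top,100,145,172,225,8,"pics/o3.png",polys)
crop("scene",sc,310,250,410,335,8,"pics/o4.png",polys)
delta(462,301,120,1.48)
E
```

```text
delta [-0.3198 -0.1757  0.1167] roll -0.284 curyaw 1.196 q6 -0.02 tilt [-0. -0. -1.] t 1.35 w 88.0
```

View pics/o3.png

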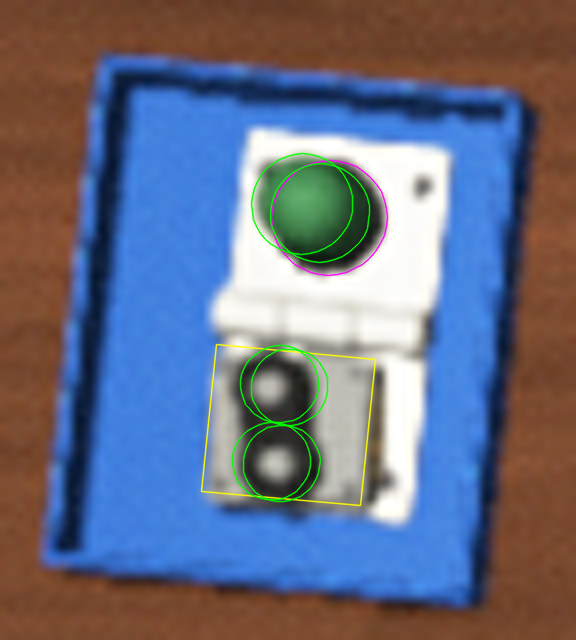

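View pics/o4.png

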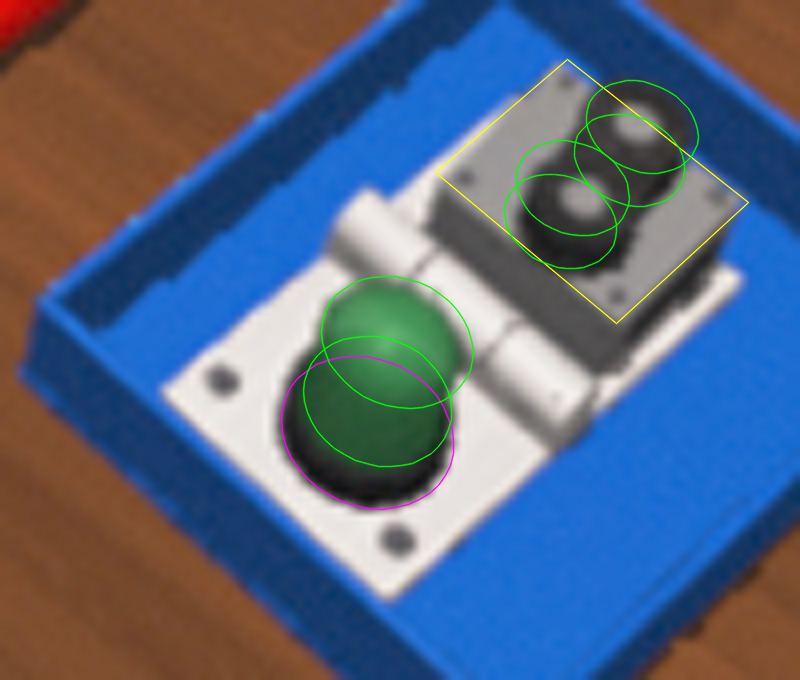

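Call:
{"method": "move_arm", "body": {"deltas": [[0, -0.32, -0.176, 0.09, -0.284], [0, -0.32, -0.176, 0.09, -0.284], [0, -0.32, -0.176, 0.09, -0.284], [0, -0.32, -0.176, 0.09, -0.284], [0, -0.32, -0.176, 0.09, -0.284]]}}

```text
t: 1.77
ee_pos: [358.2, 425.5, 186.9]
orientation: [0.141, 3.138, 0.001]
ft_force: [0.5, -0.8, 0.2]
width: 87.8
```

```bash
python3 -c "
from h import *
delta(461.5,300.3,120,1.48)"
```

```text
delta [-0.1141 -0.1154  0.0669] roll 0.001 curyaw 1.481 q6 -0.63 tilt [ 4.e-04  4.e-04 -1.e+00] t 1.77 w 87.8
```

Call:
{"method": "move_arm", "body": {"deltas": [[0, -0.114, -0.115, 0.067, 0], [0, -0.114, -0.115, 0.067, 0], [0, -0.114, -0.115, 0.067, 0], [0, -0.114, -0.115, 0.067, 0], [0, -0.114, -0.115, 0.067, 0]]}}

```text
t: 2.18
ee_pos: [462.2, 297.8, 118.0]
orientation: [-0.148, -3.136, 0.003]
ft_force: [-0.7, 0.1, -0.5]
width: 88.1
```

Call:
{"method": "move_arm", "body": {"deltas": [[0, 0, 0, 0, 0], [0, 0, 0, 0, 0]]}}

```text
t: 2.35
ee_pos: [460.5, 302.1, 120.2]
orientation: [-0.145, -3.138, -0.0]
ft_force: [0.3, 0.4, 0.3]
width: 87.9
```

```bash
python3 -c "
from h import *
delta(461.5,300.3,54,1.49)"
```

```text
delta [-0.0012 -0.0017  0.0662] roll -0.012 curyaw 1.478 q6 -0.92 tilt [-4.e-04  2.e-04 -1.e+00] t 2.35 w 87.9
```

Call:
{"method": "move_arm", "body": {"deltas": [[0, -0.001, -0.002, 0.03, -0.012], [0, -0.001, -0.002, 0.055, -0.012], [0, -0.001, -0.002, 0.055, -0.012], [0, -0.001, -0.002, 0.055, -0.012]]}}

```text
t: 2.68
ee_pos: [460.0, 301.0, 65.1]
orientation: [-0.121, -3.138, 0.001]
ft_force: [0.3, 0.2, 0.0]
width: 88.1
```

```bash
python3 -c "
from h import *
delta(461.5,300.3,54,1.49)"
```

```text
delta [-0.0016 -0.0005  0.0111] roll 0.004 curyaw 1.494 q6 -0.94 tilt [-1.6e-03 -8.0e-04 -1.0e+00] t 2.68 w 88.1
```

Call:
{"method": "move_arm", "body": {"deltas": [[0, -0.0015, -0.0005, 0.011, 0], [0, -0.0015, -0.0005, 0.011, 0], [255, -0.0015, -0.0005, 0.011, 0], [255, -0.0015, -0.0005, 0.011, 0], [255, -0.0015, -0.0005, 0.011, 0]]}}

```text
t: 3.1
ee_pos: [463.1, 299.6, 54.8]
orientation: [0.124, 3.138, 0.001]
ft_force: [-0.1, -0.1, 0.1]
width: 71.3
```

Call:
{"method": "move_arm", "body": {"deltas": [[255, 0, 0, 0, 0], [255, 0, 0, 0, 0], [255, 0, 0, 0, 0], [255, 0, 0, 0, 0], [255, 0, 0, 0, 0]]}}

```text
t: 3.52
ee_pos: [462.7, 299.2, 54.1]
orientation: [-0.124, -3.139, 0.0]
ft_force: [-0.4, -0.6, 0.5]
width: 37.9
```

Call:
{"method": "move_arm", "body": {"deltas": [[255, 0, 0, 0, 0], [255, 0, 0, 0, 0], [255, 0, 0, 0, 0], [255, 0, 0, 0, 0]]}}

```text
t: 3.85
ee_pos: [462.7, 299.3, 54.1]
orientation: [-0.124, -3.139, 0.0]
ft_force: [0.3, -0.4, 1.1]
width: 23.2
```

```bash
python3 -c "
from h import *
o=get_obs();print(o['ee_pos'],o['width'],o['ft_force'])
delta(497,19,150,1.38)"
```

```text
[462.69767231 299.25700974  54.07189448] 23.175945183480852 [ 0.291007   -0.36469112  1.08618644]
delta [-0.0562 -0.2767 -0.0959] roll 0.112 curyaw 1.492 q6 -0.94 tilt [-1.e-04 -1.e-04 -1.e+00] t 3.85 w 23.2
```

Call:
{"method": "move_arm", "body": {"deltas": [[255, 0, 0, -0.02, 0], [255, 0, 0, -0.05, 0], [255, 0, 0, -0.09, 0], [255, -0.02, -0.03, -0.096, 0], [255, -0.03, -0.07, -0.096, 0.05]]}}

```text
t: 4.27
ee_pos: [490.8, 229.6, 153.7]
orientation: [0.195, 3.127, 0.007]
ft_force: [1.6, -0.5, -0.4]
width: 23.8
```

```bash
python3 -c "
from h import *
delta(498,18,100,1.38)"
```

```text
delta [-0.033  -0.2093  0.053 ] roll 0.066 curyaw 1.446 q6 -1.03 tilt [ 0.0084  0.0039 -1.    ] t 4.27 w 23.8
```

Call:
{"method": "move_arm", "body": {"deltas": [[255, -0.033, -0.207, 0.03, 0.066], [255, -0.033, -0.207, 0.03, 0.066], [255, -0.033, -0.207, 0.04, 0.066], [255, -0.033, -0.207, 0.053, 0.066], [255, -0.033, -0.207, 0.053, 0.066]]}}

```text
t: 4.68
ee_pos: [493.1, 24.2, 100.2]
orientation: [0.305, 3.125, 0.0]
ft_force: [0.4, 0.4, -1.1]
width: 23.8
```

Call:
{"method": "move_arm", "body": {"deltas": [[255, 0, 0, 0.02, 0], [255, 0, 0, 0.02, 0]]}}

```text
t: 4.85
ee_pos: [491.1, 23.8, 77.8]
orientation: [-0.312, -3.121, 0.001]
ft_force: [-0.9, 0.6, 0.4]
width: 23.5
```

```bash
python3 -c "
from h import *
delta(498,18,21.5,1.38)
cv2.imwrite('pics/top2.png',get_image('top'));cv2.imwrite('pics/sc2.png',get_image('scene'))
"
```

```text
delta [-0.0082 -0.0042  0.0562] roll -0.008 curyaw 1.372 q6 -1.35 tilt [-4.6e-03 -1.0e-04 -1.0e+00] t 4.85 w 23.5
```

View pics/sc2.png

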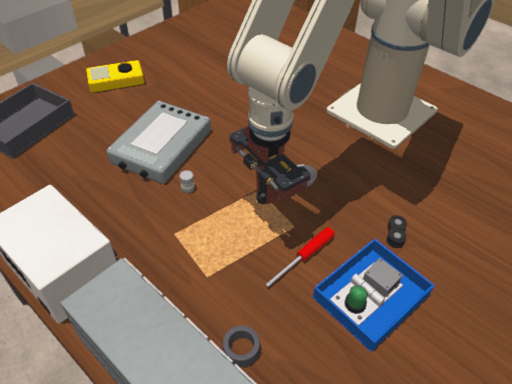

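Call:
{"method": "move_arm", "body": {"deltas": [[255, -0.006, -0.004, 0.03, 0], [255, -0.006, -0.004, 0.048, 0], [255, -0.006, -0.004, 0.052, 0], [255, -0.006, -0.004, 0.055, 0], [255, -0.006, -0.004, 0.055, 0]]}}

```text
t: 5.37
ee_pos: [498.4, 21.8, 25.7]
orientation: [0.303, 3.127, 0.0]
ft_force: [-0.5, 0.7, 0.1]
width: 23.8
```

```bash
python3 -c "
from h import *
delta(498,18,21.5,1.38)
print(get_obs()['ft_force'],get_obs()['ee_pos'])
"
```

```text
delta [-0.0004 -0.0038  0.0042] roll -0.002 curyaw 1.378 q6 -1.36 tilt [ 3.e-04  0.e+00 -1.e+00] t 5.37 w 23.8
[-0.52929695  0.66254282  0.11372501] [498.38638041  21.82119696  25.74584718]
```

Call:
{"method": "move_arm", "body": {"deltas": [[255, 0, 0, 0.0025, 0], [255, 0, 0, 0.004, 0], [255, 0, 0, 0.004, 0]]}}

```text
t: 5.62
ee_pos: [498.5, 21.1, 21.8]
orientation: [0.305, 3.126, 0.0]
ft_force: [0.3, -0.1, 0.1]
width: 23.6
```

Call:
{"method": "move_arm", "body": {"deltas": [[255, 0, 0, 0.001, 0], [255, 0, 0, 0.001, 0]]}}

```text
t: 5.78
ee_pos: [498.6, 21.0, 21.0]
orientation: [0.305, 3.126, 0.0]
ft_force: [-1.8, 0.7, 7.0]
width: 23.7
```

Call:
{"method": "move_arm", "body": {"deltas": [[0, 0, 0, 0, 0], [0, 0, 0, 0, 0], [0, 0, 0, 0, 0], [0, 0, 0, -0.04, 0], [0, 0, 0, -0.08, 0]]}}

```text
t: 6.2
ee_pos: [495.6, 20.7, 98.3]
orientation: [-0.305, -3.119, 0.001]
ft_force: [1.3, 0.2, 0.8]
width: 53.5
```

```bash
python3 -c "
from h import *
delta(461.5,299.3,120,1.48)
"
```

```text
delta [ 0.0876  0.2666 -0.0215] roll -0.104 curyaw 1.376 q6 -1.36 tilt [-7.9e-03 -2.0e-04 -1.0e+00] t 6.2 w 53.5
```

Call:
{"method": "move_arm", "body": {"deltas": [[0, 0.088, 0.265, -0.021, -0.104], [0, 0.088, 0.265, -0.021, -0.104], [0, 0.088, 0.265, -0.021, -0.104], [0, 0.088, 0.265, -0.021, -0.104], [0, 0.088, 0.265, -0.021, -0.104]]}}

```text
t: 6.62
ee_pos: [471.5, 228.6, 116.2]
orientation: [0.144, 3.138, 0.0]
ft_force: [0.7, 0.4, -0.1]
width: 85.9
```

```bash
python3 -c "
from h import *
delta(461.5,299.3,120,1.48)
"
```

```text
delta [ 0.0164  0.0695 -0.0038] roll -0.001 curyaw 1.479 q6 -1.05 tilt [ 2.e-04  1.e-04 -1.e+00] t 6.62 w 85.9
```

Call:
{"method": "move_arm", "body": {"deltas": [[0, 0.016, 0.069, 0, 0], [0, 0.016, 0.069, 0, 0], [0, 0.016, 0.069, 0, 0], [0, 0.016, 0.069, 0, 0]]}}

```text
t: 6.95
ee_pos: [461.8, 298.3, 115.6]
orientation: [-0.138, -3.139, 0.0]
ft_force: [0.1, -0.7, -0.3]
width: 87.9
```

```bash
python3 - <<'E'
from fit import *
top=cv2.imread("pics/top2.png");sc=cv2.imread("pics/sc2.png")
G=(0,255,0);Y=(0,255,255);M=(255,0,255);r=(0,0,255)
m=(461.8,299.5,-.085);l=(536,293.5,0)
polys=[(place(rect(50,54,37),*m),Y),(place(circ(20,9),*l),M)]
crop("top",top,110,150,165,220,10,"pics/o5.png",polys)
crop("scene",sc,310,230,410,345,7,"pics/o6.png",polys)
delta(461.5,299.3,27,1.49)
E
```

```text
delta [0.0004 0.001  0.0886] roll -0.007 curyaw 1.483 q6 -0.93 tilt [-1.e-04 -2.e-04 -1.e+00] t 6.95 w 87.9
```

View pics/o5.png

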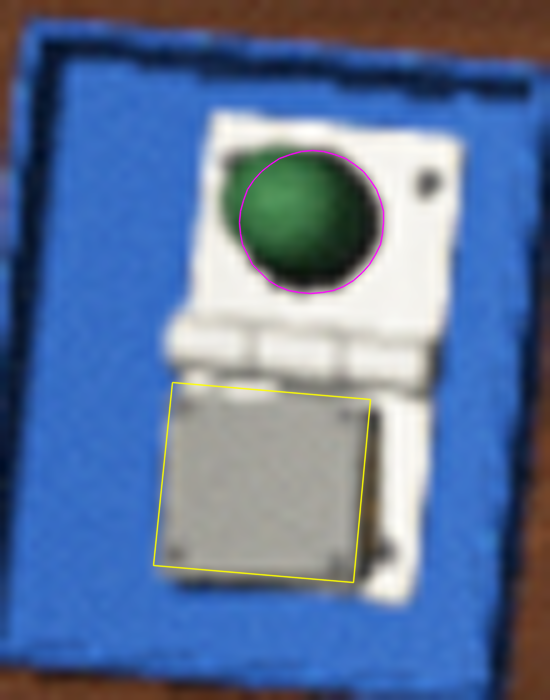

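View pics/o6.png

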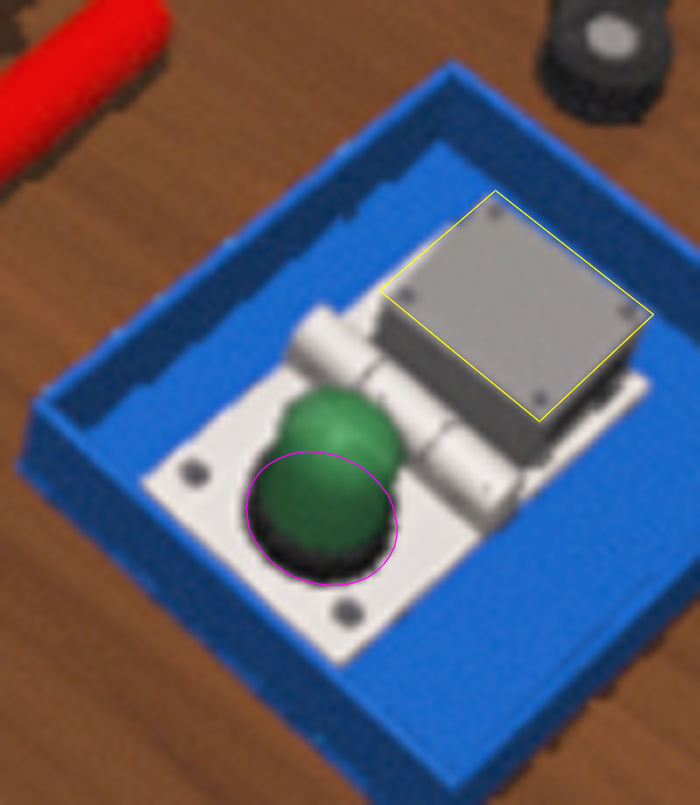

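Call:
{"method": "move_arm", "body": {"deltas": [[0, 0, 0.0005, 0.035, 0], [0, 0, 0.0005, 0.06, 0], [0, 0, 0.0005, 0.08, 0], [0, 0, 0.0005, 0.087, 0], [0, 0, 0.0005, 0.087, 0]]}}

```text
t: 7.37
ee_pos: [461.4, 295.5, 27.1]
orientation: [-0.145, -3.135, 0.004]
ft_force: [-0.6, -0.1, -0.2]
width: 87.5
```

Call:
{"method": "move_arm", "body": {"deltas": [[255, 0, 0, 0, 0], [255, 0, 0, 0, 0], [255, 0, 0, 0, 0], [255, 0, 0, 0, 0], [255, 0, 0, 0, 0]]}}

```text
t: 7.78
ee_pos: [463.0, 297.9, 29.7]
orientation: [0.143, 3.137, 0.001]
ft_force: [0.1, 1.0, 0.9]
width: 58.0
```

Call:
{"method": "move_arm", "body": {"deltas": [[255, 0, 0, 0, 0], [255, 0, 0, 0, 0]]}}

```text
t: 7.95
ee_pos: [463.0, 298.0, 29.6]
orientation: [0.142, 3.137, 0.001]
ft_force: [-0.4, -1.0, 5.8]
width: 53.9
```

```bash
python3 -c "
from h import *
print(get_obs()['ee_pos'])
delta(567,4.5,120,1.38)
"
```

```text
[462.99164265 298.03678521  29.61519555]
delta [-0.1303 -0.2828 -0.0905] roll 0.1 curyaw 1.48 q6 -0.93 tilt [ 1.3e-03  8.0e-04 -1.0e+00] t 7.95 w 53.9
```

Call:
{"method": "move_arm", "body": {"deltas": [[255, 0, 0, -0.02, 0], [255, 0, 0, -0.05, 0], [255, 0, 0, -0.08, 0], [255, 0.02, -0.03, -0.09, 0], [255, 0.04, -0.07, -0.09, 0.05]]}}

```text
t: 8.37
ee_pos: [420.2, 236.1, 121.6]
orientation: [0.217, 3.128, 0.007]
ft_force: [-0.2, -0.3, -3.1]
width: 54.2
```

```bash
python3 -c "
from h import *
delta(567,4.5,100,1.38)
"
```

```text
delta [-0.1772 -0.2093  0.0218] roll 0.052 curyaw 1.432 q6 -0.95 tilt [ 0.0068  0.0037 -1.    ] t 8.37 w 54.2
```

Call:
{"method": "move_arm", "body": {"deltas": [[255, -0.177, -0.207, 0.0, 0.052], [255, -0.177, -0.207, 0.0, 0.052], [255, -0.177, -0.207, 0.01, 0.052], [255, -0.177, -0.207, 0.021, 0.052], [255, -0.177, -0.207, 0.021, 0.052]]}}

```text
t: 8.78
ee_pos: [530.0, 57.2, 106.2]
orientation: [0.302, 3.127, 0.0]
ft_force: [1.3, 1.2, -0.9]
width: 54.0
```

```bash
python3 -c "
from h import *
delta(567,4.5,60,1.38)
"
```

```text
delta [-0.0464 -0.0446  0.0462] roll -0.002 curyaw 1.378 q6 -1.29 tilt [ 5.e-04  0.e+00 -1.e+00] t 8.78 w 54.0
```

Call:
{"method": "move_arm", "body": {"deltas": [[255, -0.045, -0.043, 0.0, 0], [255, -0.045, -0.043, 0.02, 0], [255, -0.045, -0.043, 0.035, 0], [255, -0.045, -0.043, 0.04, 0]]}}

```text
t: 9.12
ee_pos: [564.4, 6.7, 64.0]
orientation: [-0.306, -3.124, 0.0]
ft_force: [-0.7, 1.4, -1.3]
width: 54.4
```

```bash
python3 -c "
from h import *
delta(567,4.5,24.7,1.38)
"
```

```text
delta [-0.0031 -0.0017  0.0393] roll -0.005 curyaw 1.375 q6 -1.38 tilt [-0.003  0.    -1.   ] t 9.12 w 54.4
```

Call:
{"method": "move_arm", "body": {"deltas": [[255, -0.002, -0.001, 0.025, 0], [255, -0.002, -0.001, 0.034, 0], [255, -0.002, -0.001, 0.038, 0], [255, -0.002, -0.001, 0.038, 0]]}}

```text
t: 9.45
ee_pos: [565.9, 7.4, 27.5]
orientation: [-0.301, -3.125, 0.0]
ft_force: [0.1, 0.7, -1.4]
width: 54.0
```

Call:
{"method": "move_arm", "body": {"deltas": [[255, 0, 0, 0.002, 0], [255, 0, 0, 0.0025, 0], [255, 0, 0, 0.003, 0]]}}

```text
t: 9.7
ee_pos: [567.5, 7.1, 25.9]
orientation: [0.302, 3.126, 0.0]
ft_force: [0.6, 0.3, -1.2]
width: 53.9
```

Call:
{"method": "move_arm", "body": {"deltas": [[255, 0, 0, 0.001, 0], [255, 0, 0, 0.0015, 0], [255, 0, 0, 0.0015, 0]]}}

```text
t: 9.95
ee_pos: [567.5, 6.9, 24.6]
orientation: [0.302, 3.126, 0.0]
ft_force: [-1.8, 1.0, 6.2]
width: 54.1
```

Call:
{"method": "move_arm", "body": {"deltas": [[0, 0, 0, 0, 0], [0, 0, 0, 0, 0], [0, 0, 0, 0, 0], [0, 0, 0, -0.04, 0], [0, 0, 0, -0.08, 0]]}}

```text
t: 10.37
ee_pos: [564.6, 6.8, 101.6]
orientation: [-0.302, -3.12, 0.001]
ft_force: [2.1, 0.6, -0.5]
width: 83.7
```

```bash
python3 -c "
from h import *
delta(536,293.5,120,1.48)
"
```

```text
delta [ 0.0831  0.2759 -0.0182] roll -0.102 curyaw 1.378 q6 -1.39 tilt [-7.2e-03  1.0e-04 -1.0e+00] t 10.37 w 83.7
```

Call:
{"method": "move_arm", "body": {"deltas": [[0, 0.083, 0.276, -0.02, -0.102], [0, 0.083, 0.276, -0.02, -0.102], [0, 0.083, 0.276, -0.02, -0.102], [0, 0.083, 0.276, -0.02, -0.102], [0, 0.083, 0.276, -0.02, -0.102]]}}

```text
t: 10.78
ee_pos: [545.9, 215.3, 118.3]
orientation: [0.143, 3.138, 0.0]
ft_force: [0.5, 0.7, 0.1]
width: 88.0
```

```bash
python3 - <<'E'
from fit import *
delta(536,293.5,120,1.48)
top=get_image("top");sc=get_image("scene")
cv2.imwrite("pics/s3.png",sc)
E
```

```text
delta [ 0.017   0.077  -0.0017] roll -0.001 curyaw 1.479 q6 -1.12 tilt [ 3.e-04  1.e-04 -1.e+00] t 10.78 w 88.0
```

View pics/s3.png

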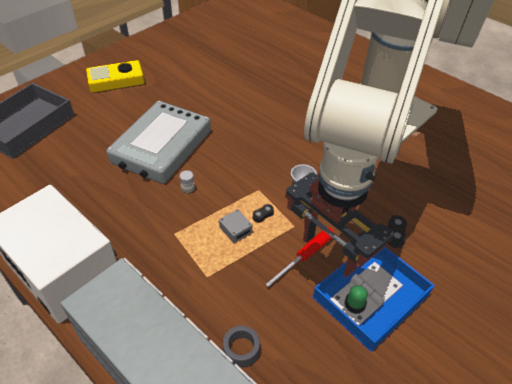

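Call:
{"method": "move_arm", "body": {"deltas": [[0, 0.017, 0.077, 0, 0], [0, 0.017, 0.077, 0, 0], [0, 0.017, 0.077, 0, 0], [0, 0.017, 0.077, 0, 0], [0, 0.017, 0.077, 0, 0]]}}

```text
t: 11.3
ee_pos: [536.2, 290.9, 117.7]
orientation: [-0.142, -3.138, 0.001]
ft_force: [0.9, -0.1, 0.1]
width: 87.7
```

```bash
python3 - <<'E'
from fit import *
delta(536,293.5,40,1.48)
E
```

```text
delta [0.0004 0.0027 0.0776] roll 0.0 curyaw 1.48 q6 -1.0 tilt [-7.e-04 -8.e-04 -1.e+00] t 11.3 w 87.7
```

Call:
{"method": "move_arm", "body": {"deltas": [[0, 0, 0.002, 0.035, 0], [0, 0, 0.002, 0.06, 0], [0, 0, 0.002, 0.074, 0], [0, 0, 0.002, 0.078, 0], [0, 0, 0.002, 0.078, 0]]}}

```text
t: 11.72
ee_pos: [536.3, 292.3, 39.0]
orientation: [-0.145, -3.136, 0.002]
ft_force: [-0.3, 0.1, -0.3]
width: 87.8
```

```bash
python3 - <<'E'
from fit import *
delta(536,293.5,39,1.48)
sc=get_image("scene")
crop("scene",sc,310,230,430,330,6,"pics/s4.png")
E
```

```text
delta [ 0.0004  0.0011 -0.    ] roll -0.001 curyaw 1.479 q6 -1.0 tilt [-0.0022 -0.0013 -1.    ] t 11.72 w 87.8
```

View pics/s4.png

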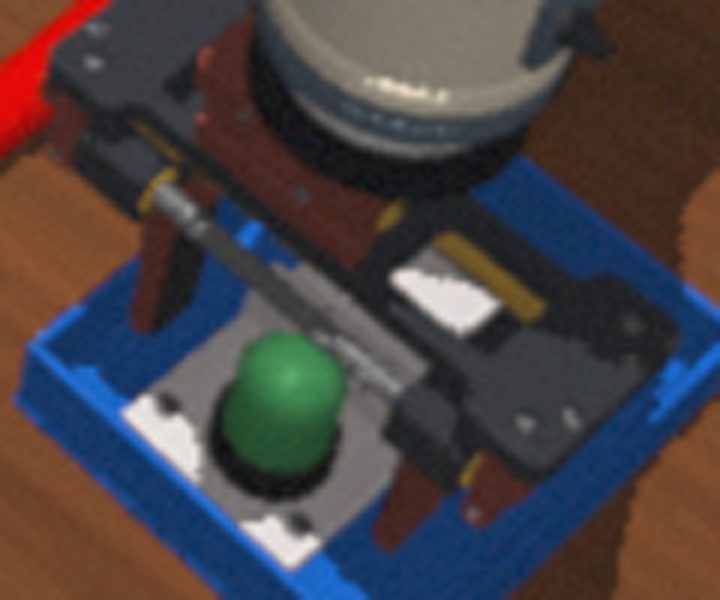

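Call:
{"method": "move_arm", "body": {"deltas": [[120, 0, 0.001, 0, 0], [120, 0, 0.001, 0, 0], [120, 0, 0.001, 0, 0], [120, 0, 0.001, 0, 0], [120, 0, 0.001, 0, 0]]}}

```text
t: 12.18
ee_pos: [537.0, 295.1, 40.6]
orientation: [0.142, 3.138, 0.001]
ft_force: [-0.0, -0.2, 0.7]
width: 57.9
```

```bash
python3 - <<'E'
from fit import *
delta(536,293.5,39,1.48)
sc=get_image("scene")
crop("scene",sc,330,260,390,320,12,"pics/s5.png")
E
```

```text
delta [ 0.0008 -0.0016  0.0016] roll 0.0 curyaw 1.48 q6 -1.0 tilt [ 9.e-04  4.e-04 -1.e+00] t 12.18 w 57.9
```

View pics/s5.png

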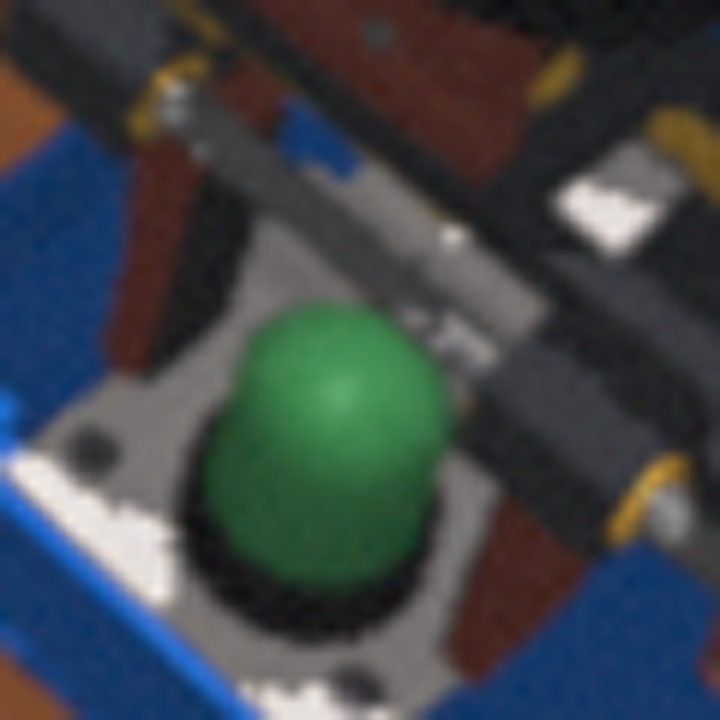

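Call:
{"method": "move_arm", "body": {"deltas": [[255, 0, -0.0005, 0.0015, 0], [255, 0, -0.0005, 0.0015, 0], [255, 0, -0.0005, 0.0015, 0], [255, 0, -0.0005, 0.0015, 0], [255, 0, -0.0005, 0.0015, 0]]}}

```text
t: 12.65
ee_pos: [536.5, 294.2, 38.4]
orientation: [-0.143, -3.138, 0.0]
ft_force: [0.3, 0.6, -1.0]
width: 33.5
```

Call:
{"method": "move_arm", "body": {"deltas": [[255, 0, 0, 0, 0], [255, 0, 0, 0, 0]]}}

```text
t: 12.82
ee_pos: [536.6, 294.3, 38.4]
orientation: [-0.143, -3.138, 0.0]
ft_force: [-0.4, 0.6, -0.8]
width: 33.6
```

```bash
python3 - <<'E'
from fit import *
print(get_obs()["ee_pos"])
delta(636,-9,120,1.38)
E
```

```text
[536.61689432 294.28558561  38.40466096]
delta [-0.1265 -0.293  -0.0816] roll 0.1 curyaw 1.48 q6 -1.0 tilt [-1.e-04 -1.e-04 -1.e+00] t 12.82 w 33.6
```

Call:
{"method": "move_arm", "body": {"deltas": [[255, 0, 0, -0.01, 0], [255, 0, 0, -0.03, 0], [255, 0, 0, -0.055, 0], [255, 0, 0, -0.08, 0], [255, 0, 0, -0.08, 0]]}}

```text
t: 13.23
ee_pos: [539.4, 295.8, 123.9]
orientation: [0.142, 3.131, 0.006]
ft_force: [0.9, 0.1, -0.5]
width: 33.3
```

```bash
python3 - <<'E'
from fit import *
delta(636,-9,120,1.38)
E
```

```text
delta [-0.1238 -0.2948  0.0034] roll 0.1 curyaw 1.48 q6 -1.0 tilt [ 0.007   0.0037 -1.    ] t 13.23 w 33.3
```

Call:
{"method": "move_arm", "body": {"deltas": [[255, -0.01, -0.025, 0, 0.02], [255, -0.025, -0.055, 0, 0.04], [255, -0.04, -0.09, 0, 0.06], [255, -0.055, -0.125, 0, 0.08], [255, -0.07, -0.16, 0, 0.1]]}}

```text
t: 13.65
ee_pos: [591.9, 127.2, 118.5]
orientation: [-0.3, -3.127, 0.0]
ft_force: [-0.3, 0.9, -0.5]
width: 33.3
```

```bash
python3 - <<'E'
from fit import *
delta(636,-9,120,1.38)
E
```

```text
delta [-0.0692 -0.1253 -0.0015] roll -0.0 curyaw 1.38 q6 -1.19 tilt [-1.e-04 -0.e+00 -1.e+00] t 13.65 w 33.3
```

Call:
{"method": "move_arm", "body": {"deltas": [[255, -0.018, -0.033, 0.005, 0], [255, -0.036, -0.066, 0.015, 0], [255, -0.053, -0.096, 0.025, 0], [255, -0.066, -0.119, 0.035, 0], [255, -0.068, -0.123, 0.045, 0]]}}

```text
t: 14.07
ee_pos: [636.7, -9.2, 73.2]
orientation: [0.305, 3.125, -0.001]
ft_force: [0.0, 1.1, -1.0]
width: 33.3
```

```bash
python3 - <<'E'
from fit import *
delta(636,-9,33.4,1.38)
E
```

```text
delta [0.0007 0.0001 0.0398] roll -0.003 curyaw 1.377 q6 -1.41 tilt [ 1.6e-03 -8.0e-04 -1.0e+00] t 14.07 w 33.3
```

Call:
{"method": "move_arm", "body": {"deltas": [[255, 0, 0, 0.015, 0], [255, 0, 0, 0.028, 0], [255, 0, 0, 0.036, 0], [255, 0, 0, 0.037, 0], [255, 0, 0, 0.037, 0]]}}

```text
t: 14.48
ee_pos: [634.7, -4.2, 35.9]
orientation: [-0.297, -3.126, 0.0]
ft_force: [-0.2, 0.2, -0.3]
width: 33.0
```

Call:
{"method": "move_arm", "body": {"deltas": [[255, 0, 0, 0.001, 0], [255, 0, 0, 0.001, 0]]}}

```text
t: 14.65
ee_pos: [635.7, -4.5, 36.1]
orientation: [0.298, 3.126, 0.0]
ft_force: [0.0, -0.5, -0.4]
width: 33.4
```

Call:
{"method": "move_arm", "body": {"deltas": [[255, 0, 0, 0.001, 0], [255, 0, 0, 0.002, 0], [255, 0, 0, 0.002, 0]]}}

```text
t: 14.9
ee_pos: [635.4, -5.0, 33.7]
orientation: [0.299, 3.127, 0.0]
ft_force: [1.1, -0.8, -1.1]
width: 33.2
```

Call:
{"method": "move_arm", "body": {"deltas": [[255, 0, 0, 0.0005, 0], [255, 0, 0, 0.0007, 0], [255, 0, 0, 0.0007, 0]]}}

```text
t: 15.15
ee_pos: [635.5, -5.0, 33.3]
orientation: [0.299, 3.127, 0.0]
ft_force: [-1.5, -0.2, 4.3]
width: 32.8
```

Contact (4 N). Release and lift, then see.

Call:
{"method": "move_arm", "body": {"deltas": [[0, 0, 0, 0, 0], [0, 0, 0, 0, 0], [0, 0, 0, 0, 0], [0, 0, 0, -0.005, 0], [0, 0, 0, -0.03, 0]]}}

```text
t: 15.57
ee_pos: [632.5, -5.0, 59.6]
orientation: [-0.299, -3.12, 0.001]
ft_force: [-0.2, 0.2, 0.9]
width: 62.9
```

```bash
python3 - <<'E'
from fit import *
delta(499,293.4,130,-.096)
E
```

```text
delta [ 0.1881  0.2676 -0.0694] roll 1.476 curyaw 1.38 q6 -1.41 tilt [-6.9e-03  2.0e-04 -1.0e+00] t 15.57 w 62.9
```

Call:
{"method": "move_arm", "body": {"deltas": [[0, 0, 0, -0.04, 0], [0, 0.02, 0.03, -0.07, 0.1], [0, 0.045, 0.06, -0.07, 0.22], [0, 0.065, 0.09, -0.07, 0.34], [0, 0.09, 0.12, -0.07, 0.46]]}}

```text
t: 15.98
ee_pos: [570.0, 131.1, 134.3]
orientation: [1.014, 2.971, 0.002]
ft_force: [0.1, -0.4, 0.2]
width: 87.9
```

```bash
python3 - <<'E'
from fit import *
delta(499,293.4,130,-.096)
E
```

```text
delta [0.1554 0.0851 0.0042] roll 1.009 curyaw 0.913 q6 -0.71 tilt [ 2.8e-03  6.0e-04 -1.0e+00] t 15.98 w 87.9
```

Call:
{"method": "move_arm", "body": {"deltas": [[0, 0.03, 0.018, 0, 0.12], [0, 0.062, 0.036, 0, 0.24], [0, 0.093, 0.054, 0, 0.36], [0, 0.125, 0.07, 0, 0.48], [0, 0.155, 0.085, 0, 0.6]]}}

```text
t: 16.4
ee_pos: [496.9, 293.1, 133.2]
orientation: [1.846, 2.542, 0.001]
ft_force: [0.0, 0.9, -1.7]
width: 87.9
```

Call:
{"method": "move_arm", "body": {"deltas": [[0, 0, 0, 0, 0.12], [0, 0, 0, 0, 0.24], [0, 0, 0, 0, 0.36], [0, 0, 0, 0, 0.408], [0, 0, 0, 0, 0.408]]}}

```text
t: 16.82
ee_pos: [497.8, 291.6, 133.0]
orientation: [2.318, 2.12, 0.0]
ft_force: [0.6, -0.6, -0.6]
width: 88.1
```

```bash
python3 - <<'E'
from fit import *
delta(499,293.4,25.5,-.096)
top=get_image("top");sc=get_image("scene")
crop("scene",sc,150,130,440,345,2.7,"pics/s6.png")
G=(0,255,0)
h=(499,293.4,-.096)
crop("top",top,100,145,172,225,7,"pics/o7.png",[(place(rect(130,70,9),*h),G)])
E
```

```text
delta [0.0019 0.001  0.1075] roll 0.007 curyaw -0.089 q6 0.6 tilt [ 2.e-04  1.e-04 -1.e+00] t 16.82 w 88.1
```

View pics/s6.png

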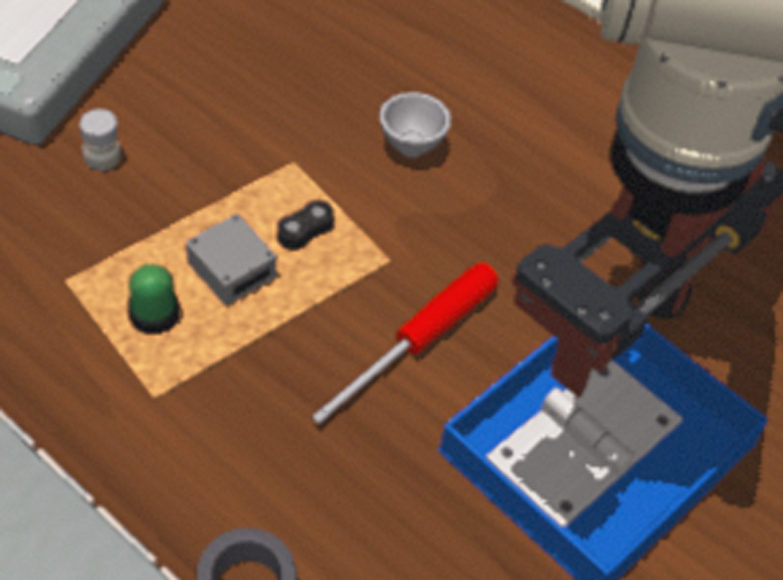

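View pics/o7.png

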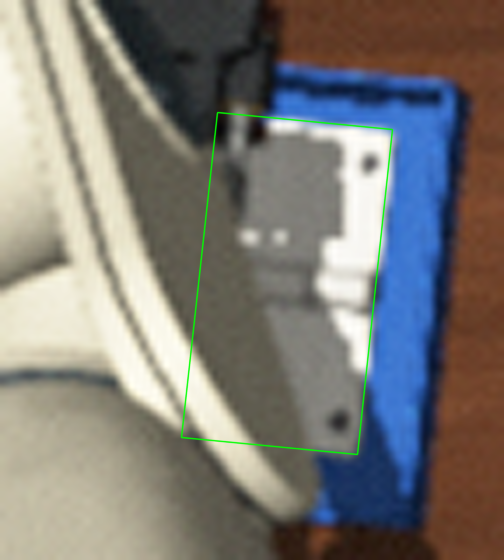

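Call:
{"method": "move_arm", "body": {"deltas": [[0, 0.0015, 0.001, 0.04, 0.007], [0, 0.0015, 0.001, 0.07, 0.007], [0, 0.0015, 0.001, 0.094, 0.007], [0, 0.0015, 0.001, 0.1, 0.007], [0, 0.0015, 0.001, 0.1, 0.007]]}}

```text
t: 17.33
ee_pos: [497.9, 292.0, 31.2]
orientation: [-2.323, -2.114, 0.006]
ft_force: [0.2, -0.6, -0.2]
width: 87.7
```

```bash
python3 - <<'E'
from fit import *
delta(499,293.4,25.5,-.096)
E
```

```text
delta [0.0015 0.001  0.0056] roll 0.002 curyaw -0.094 q6 0.6 tilt [-0.0033 -0.0019 -1.    ] t 17.33 w 87.7
```

Call:
{"method": "move_arm", "body": {"deltas": [[120, 0.001, 0.001, 0.003, 0.002], [150, 0.001, 0.001, 0.005, 0.002], [255, 0.001, 0.001, 0.006, 0.002], [255, 0.001, 0.001, 0.006, 0.002], [255, 0.001, 0.001, 0.006, 0.002]]}}

```text
t: 17.75
ee_pos: [500.6, 294.0, 27.7]
orientation: [2.326, 2.111, 0.002]
ft_force: [0.5, -0.1, -0.1]
width: 57.8
```

```bash
python3 - <<'E'
from fit import *
print(get_obs()["ee_pos"],get_obs()["ft_force"])
delta(499,293.4,25,-.096)
E
```

```text
[500.55984707 293.95186051  27.67019772] [ 0.47959163 -0.08965518 -0.12353198]
delta [-0.0007 -0.0015  0.0027] roll -0.001 curyaw -0.097 q6 0.61 tilt [ 1.2e-03  7.0e-04 -1.0e+00] t 17.75 w 57.8
```

Call:
{"method": "move_arm", "body": {"deltas": [[255, -0.0005, -0.001, 0.0025, 0], [255, -0.0005, -0.001, 0.0025, 0], [255, -0.0005, -0.001, 0.0025, 0], [255, -0.0005, -0.001, 0.0025, 0], [255, -0.0005, -0.001, 0.0025, 0]]}}

```text
t: 18.17
ee_pos: [499.1, 293.3, 24.3]
orientation: [2.327, 2.111, 0.0]
ft_force: [0.3, 0.3, -0.7]
width: 24.8
```

Call:
{"method": "move_arm", "body": {"deltas": [[255, 0, 0, 0, 0], [255, 0, 0, 0, 0], [255, 0, 0, 0, 0]]}}

```text
t: 18.42
ee_pos: [499.1, 293.3, 24.3]
orientation: [2.326, 2.111, 0.0]
ft_force: [-0.0, -0.5, 0.2]
width: 16.0
```

Call:
{"method": "move_arm", "body": {"deltas": [[255, 0, 0, -0.01, 0], [255, 0, 0, -0.03, 0], [255, 0, 0, -0.06, 0], [255, 0, 0, -0.09, 0], [255, 0, 0, -0.12, 0]]}}

```text
t: 18.83
ee_pos: [498.4, 292.9, 145.6]
orientation: [-2.326, -2.111, 0.002]
ft_force: [2.1, 1.1, -2.9]
width: 15.6
```

```bash
python3 - <<'E'
from fit import *
print(get_obs()["ft_force"])
delta(504.7,-312.5,150,.292)
E
```

```text
[ 2.07835181  1.07620203 -2.85211974]
delta [-0.602   0.0649 -0.004 ] roll -0.389 curyaw -0.097 q6 0.61 tilt [-1.3e-03 -7.0e-04 -1.0e+00] t 18.83 w 15.6
```

Force −2.9 N: hinge carried.

Call:
{"method": "move_arm", "body": {"deltas": [[255, -0.02, 0.002, -0.01, -0.02], [255, -0.05, 0.005, -0.01, -0.05], [255, -0.085, 0.009, -0.01, -0.1], [255, -0.12, 0.013, -0.01, -0.15], [255, -0.155, 0.017, -0.01, -0.2]]}}

```text
t: 19.25
ee_pos: [500.3, 136.0, 154.9]
orientation: [2.1, 2.336, -0.0]
ft_force: [-0.0, -0.4, -2.8]
width: 15.5
```

```bash
python3 - <<'E'
from fit import *
delta(504.7,-312.5,150,.292)
E
```

```text
delta [-0.4465 -0.0432  0.0049] roll -0.186 curyaw 0.106 q6 0.14 tilt [-0. -0. -1.] t 19.25 w 15.5
```

Call:
{"method": "move_arm", "body": {"deltas": [[255, -0.035, -0.003, 0, -0.02], [255, -0.07, -0.007, 0, -0.05], [255, -0.105, -0.01, 0, -0.08], [255, -0.14, -0.014, 0, -0.11], [255, -0.175, -0.017, 0, -0.14]]}}

```text
t: 19.67
ee_pos: [501.3, -40.1, 154.8]
orientation: [-1.934, -2.476, 0.0]
ft_force: [1.4, 0.6, -4.4]
width: 15.7
```

```bash
python3 - <<'E'
from fit import *
delta(504.7,-312.5,150,.292)
E
```

```text
delta [-0.2652 -0.0626  0.0048] roll -0.047 curyaw 0.245 q6 -0.35 tilt [-3.e-04  0.e+00 -1.e+00] t 19.67 w 15.7
```

Call:
{"method": "move_arm", "body": {"deltas": [[255, -0.035, -0.008, 0, -0.02], [255, -0.075, -0.018, 0, -0.04], [255, -0.11, -0.026, 0, -0.047], [255, -0.145, -0.034, 0, -0.047], [255, -0.18, -0.042, 0, -0.047]]}}

```text
t: 20.08
ee_pos: [503.9, -225.0, 154.8]
orientation: [-1.877, -2.519, 0.0]
ft_force: [0.8, -0.6, -2.6]
width: 15.6
```

```bash
python3 - <<'E'
from fit import *
delta(504.7,-312.5,150,.292)
E
```

```text
delta [-0.0841 -0.0242  0.0048] roll -0.002 curyaw 0.29 q6 -0.73 tilt [-3.e-04  2.e-04 -1.e+00] t 20.08 w 15.6
```

Call:
{"method": "move_arm", "body": {"deltas": [[255, -0.03, -0.009, 0, -0.002], [255, -0.055, -0.016, 0.01, -0.002], [255, -0.075, -0.021, 0.02, -0.002], [255, -0.082, -0.0235, 0.035, -0.002], [255, -0.082, -0.0235, 0.045, -0.002]]}}

```text
t: 20.5
ee_pos: [504.9, -310.3, 108.7]
orientation: [-1.877, -2.519, 0.0]
ft_force: [0.3, 1.0, -3.2]
width: 15.6
```

```bash
python3 - <<'E'
from fit import *
delta(504.7,-312.5,80,.292)
E
```

```text
delta [-0.0021 -0.0009  0.0287] roll -0.002 curyaw 0.29 q6 -0.86 tilt [-1.e-04 -2.e-04 -1.e+00] t 20.5 w 15.6
```

Call:
{"method": "move_arm", "body": {"deltas": [[255, -0.002, -0.001, 0.015, -0.002], [255, -0.002, -0.001, 0.027, -0.002], [255, -0.002, -0.001, 0.031, -0.002], [255, -0.002, -0.001, 0.031, -0.002]]}}

```text
t: 20.83
ee_pos: [504.3, -309.5, 77.1]
orientation: [-1.87, -2.521, 0.0]
ft_force: [-0.9, 0.3, -2.7]
width: 16.1
```

```bash
python3 - <<'E'
from fit import *
o=get_obs();print(o['ee_pos'])
delta(504.7,-312.5,67.3,.292)
top=get_image("top");sc=get_image("scene")
G=(0,255,0);Y=(0,255,255)
ee=o['ee_pos'];z=ee[2]-20.3+5
s=(504.7,-312.5,.292);h=(ee[0],ee[1],.292)
P=[(place(rect(134,74,47),*s),Y),(place(rect(130,70,z),*h),G)]
crop("top",top,310,130,405,235,6,"pics/o8.png",P)
crop("scene",sc,100,85,220,190,6,"pics/o9.png",P)
E
```

```text
[ 504.33391341 -309.46533366   77.14322494]
delta [-0.003  -0.0005  0.0098] roll 0.003 curyaw 0.295 q6 -0.87 tilt [-0.0024  0.0017 -1.    ] t 20.83 w 16.1
```

View pics/o8.png

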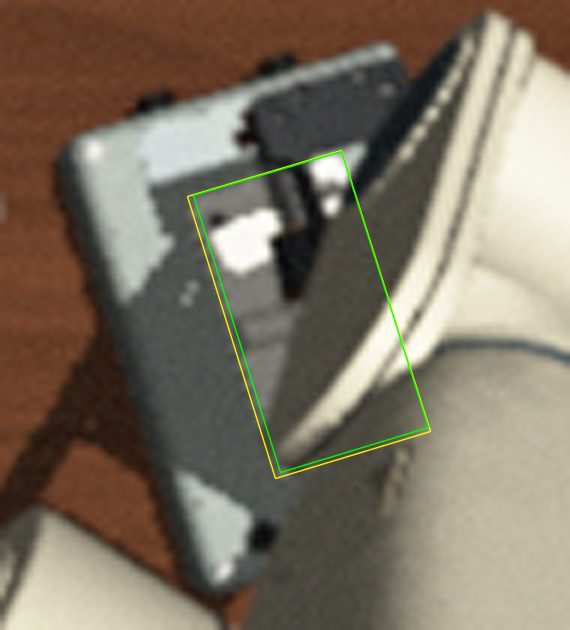

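View pics/o9.png

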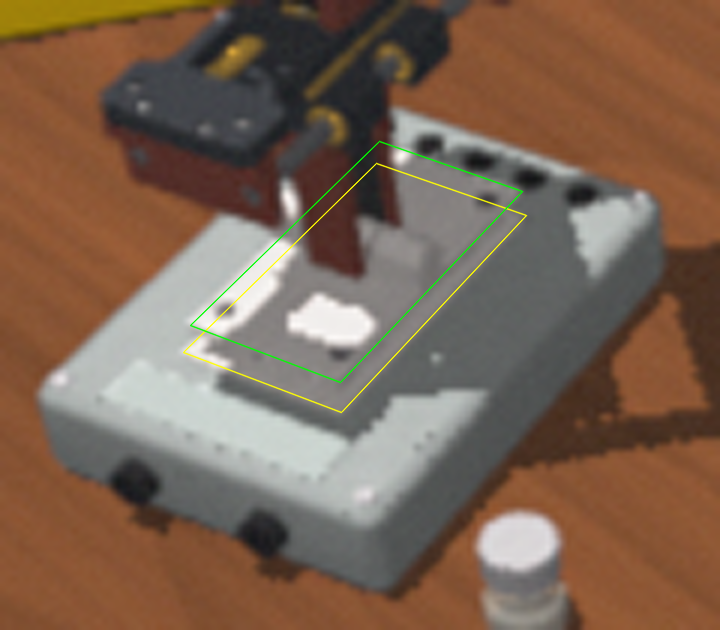

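Call:
{"method": "move_arm", "body": {"deltas": [[255, -0.0015, 0, 0.004, 0], [255, -0.0015, 0, 0.007, 0], [255, -0.0015, 0, 0.007, 0], [255, -0.0015, 0, 0.007, 0]]}}

```text
t: 21.27
ee_pos: [505.6, -312.2, 71.4]
orientation: [-1.872, -2.523, -0.0]
ft_force: [-0.4, 0.6, -2.4]
width: 15.8
```

```bash
python3 - <<'E'
from fit import *
delta(504.7,-312.5,67.3,.292)
E
```

```text
delta [-0.0001 -0.0009  0.0041] roll 0.002 curyaw 0.294 q6 -0.87 tilt [ 0.  0. -1.] t 21.27 w 15.8
```

Call:
{"method": "move_arm", "body": {"deltas": [[255, 0, -0.0008, 0.002, 0.002], [255, 0, -0.0008, 0.003, 0.002], [255, 0, -0.0008, 0.0035, 0.002], [255, 0, -0.0008, 0.0035, 0.002]]}}

```text
t: 21.6
ee_pos: [504.7, -312.4, 67.7]
orientation: [-1.875, -2.521, 0.0]
ft_force: [-0.4, -0.6, -3.0]
width: 15.5
```

```bash
python3 - <<'E'
from fit import *
delta(504.7,-312.5,67.3,.292)
E
```

```text
delta [-0.0001 -0.      0.0004] roll -0.0 curyaw 0.292 q6 -0.87 tilt [-2.e-04  1.e-04 -1.e+00] t 21.6 w 15.5
```

Call:
{"method": "move_arm", "body": {"deltas": [[255, 0, 0, 0.0006, 0], [255, 0, 0, 0.0008, 0], [255, 0, 0, 0.0008, 0]]}}

```text
t: 21.85
ee_pos: [504.8, -312.5, 67.3]
orientation: [1.875, 2.521, -0.0]
ft_force: [-1.5, 0.9, 1.4]
width: 16.1
```

Call:
{"method": "move_arm", "body": {"deltas": [[0, 0, 0, 0, 0], [0, 0, 0, 0, 0], [0, 0, 0, -0.001, 0], [0, 0, 0, -0.02, 0], [0, 0, 0, -0.06, 0]]}}

```text
t: 22.27
ee_pos: [502.2, -310.7, 123.5]
orientation: [-1.87, -2.514, 0.001]
ft_force: [0.7, -0.1, -0.3]
width: 45.5
```

Call:
{"method": "move_arm", "body": {"deltas": [[0, 0.03, 0.01, -0.04, 0], [0, 0.07, 0.02, -0.05, 0], [0, 0.11, 0.03, -0.05, 0], [0, 0.15, 0.04, -0.05, 0], [0, 0.19, 0.05, -0.05, 0]]}}

```text
t: 22.68
ee_pos: [498.4, -121.4, 177.9]
orientation: [1.875, 2.519, 0.001]
ft_force: [0.3, 0.3, 0.1]
width: 79.2
```

```bash
python3 - <<'E'
from fit import *
top=get_image("top");sc=get_image("scene")
G=(0,255,0);Y=(0,255,255)
s=(504.7,-312.5,.292)
P=[(place(rect(134,74,47),*s),Y),(place(rect(130,70,52),*s),G)]
crop("top",top,310,130,405,235,6,"pics/p1.png",P[:1])
crop("scene",sc,110,100,210,175,8,"pics/p2.png",P[:1])
delta(498,20,120,1.38)
E
```

```text
delta [0.1317 0.0409 0.0574] roll -1.083 curyaw 0.297 q6 -0.55 tilt [-7.0e-04  1.2e-03 -1.0e+00] t 22.78 w 86.0
```

View pics/p1.png

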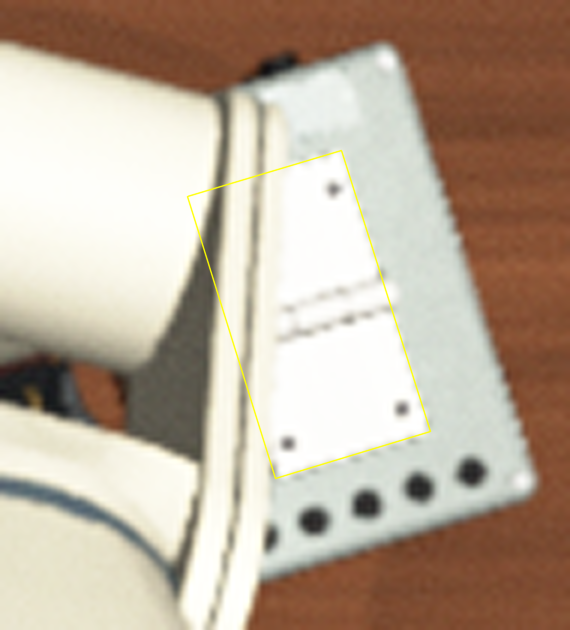

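View pics/p2.png

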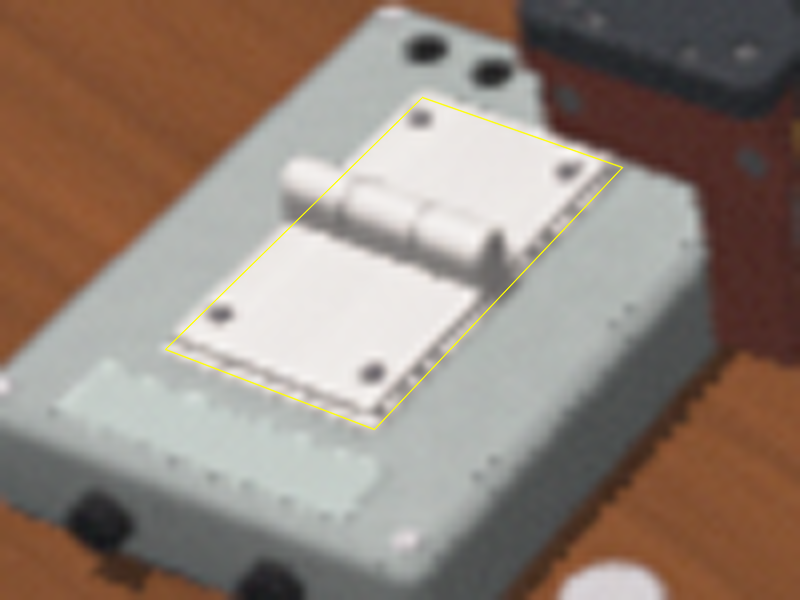

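```bash
python3 - <<'E'
from fit import *
S=px([(178,335),(376,411),(608,160),(423,92)],110,100,8)
fitrect("hinge",130,70,52,[("scene",[1,2,3,0],S)],[505,-312,.29])
im=cv2.imread("pics/p2.png")
sc=get_image("scene")
for h in [(505.4,-312.5,.294)]:
    crop("scene",sc,110,100,210,175,8,"pics/p3.png",[(place(rect(130,70,52),*h),(0,0,255))])
E
```

```text
hinge [ 5.04626e+02 -3.11442e+02  3.02000e-01] rms px 0.33
```

View pics/p3.png

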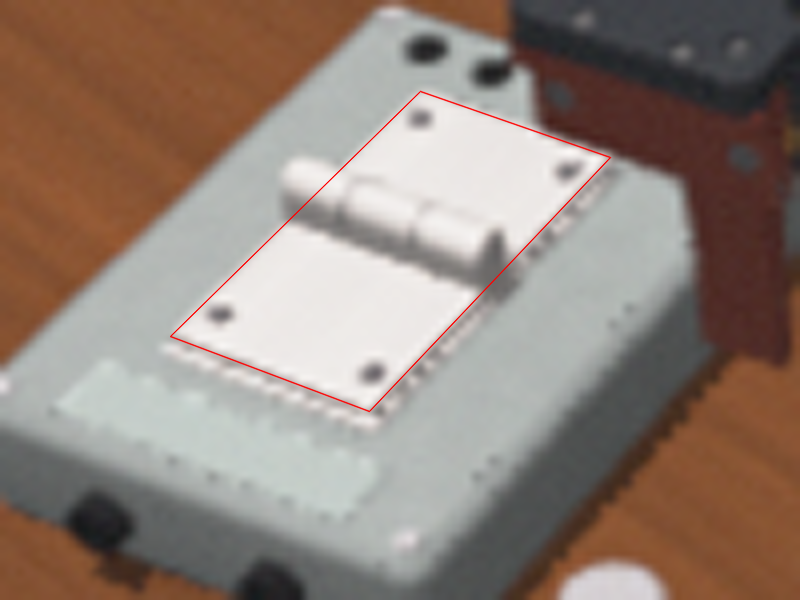

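```bash
python3 - <<'E'
from fit import *
delta(567.5,6.9,110,1.38)
E
```

```text
delta [0.1013 0.1034 0.0674] roll -1.084 curyaw 0.296 q6 -0.56 tilt [ 3.e-04  0.e+00 -1.e+00] t 22.83 w 87.2
```

Call:
{"method": "move_arm", "body": {"deltas": [[0, 0.025, 0.025, 0.0, -0.12], [0, 0.05, 0.05, 0.01, -0.24], [0, 0.075, 0.075, 0.02, -0.36], [0, 0.1, 0.1, 0.03, -0.48], [0, 0.101, 0.103, 0.04, -0.6]]}}

```text
t: 23.25
ee_pos: [571.3, 6.5, 137.0]
orientation: [1.033, 2.963, 0.003]
ft_force: [-0.9, -1.5, 0.2]
width: 88.1
```

Call:
{"method": "move_arm", "body": {"deltas": [[0, 0, 0, 0, -0.12], [0, 0, 0, 0, -0.24], [0, 0, 0, 0, -0.36], [0, 0, 0, 0, -0.484], [0, 0, 0, 0, -0.484]]}}

```text
t: 23.67
ee_pos: [568.5, 2.5, 136.9]
orientation: [0.3, 3.127, -0.0]
ft_force: [0.5, 0.0, 0.5]
width: 87.2
```

```bash
python3 - <<'E'
from fit import *
delta(567.5,6.9,25,1.38)
E
```

```text
delta [0.0018 0.0042 0.1119] roll -0.001 curyaw 1.379 q6 -1.4 tilt [ 4.e-04 -2.e-04 -1.e+00] t 23.67 w 87.2
```

Call:
{"method": "move_arm", "body": {"deltas": [[0, 0.001, 0.003, 0.04, 0], [0, 0.001, 0.004, 0.075, 0], [0, 0.001, 0.004, 0.1, 0], [0, 0.001, 0.004, 0.105, 0], [0, 0.001, 0.004, 0.105, 0]]}}

```text
t: 24.08
ee_pos: [566.7, 7.0, 30.4]
orientation: [-0.31, -3.123, 0.001]
ft_force: [-0.3, -0.1, 0.2]
width: 87.7
```

```bash
python3 - <<'E'
from fit import *
delta(567.5,6.9,24.6,1.38)
E
```

```text
delta [-0.0009  0.      0.0058] roll -0.007 curyaw 1.373 q6 -1.38 tilt [-3.5e-03 -1.0e-04 -1.0e+00] t 24.08 w 87.7
```

Call:
{"method": "move_arm", "body": {"deltas": [[150, 0, 0, 0.005, 0], [200, 0, 0, 0.006, 0], [255, 0, 0, 0.006, 0], [255, 0, 0, 0.006, 0], [255, 0, 0, 0.006, 0]]}}

```text
t: 24.5
ee_pos: [568.3, 7.7, 27.0]
orientation: [0.306, 3.125, 0.0]
ft_force: [0.8, -0.3, 0.7]
width: 58.0
```

Call:
{"method": "move_arm", "body": {"deltas": [[255, 0, 0, 0, 0], [255, 0, 0, 0, 0]]}}

```text
t: 24.67
ee_pos: [568.2, 7.7, 26.9]
orientation: [0.305, 3.125, 0.0]
ft_force: [-1.1, 0.0, 6.4]
width: 53.7
```

```bash
python3 - <<'E'
from fit import *
print(get_obs()['ft_force'],get_obs()['ee_pos'])
delta(463,298,110,1.48)
E
```

```text
[-1.14946132e+00  3.15189670e-03  6.39859412e+00] [568.21329367   7.72792296  26.87472059]
delta [ 0.1593  0.2644 -0.0833] roll -0.104 curyaw 1.376 q6 -1.38 tilt [ 1.3e-03 -1.0e-04 -1.0e+00] t 24.67 w 53.7
```

Call:
{"method": "move_arm", "body": {"deltas": [[255, 0, 0, -0.02, 0], [255, 0, 0, -0.05, 0], [255, 0.01, 0.02, -0.08, 0], [255, 0.03, 0.05, -0.083, -0.03], [255, 0.05, 0.085, -0.083, -0.06]]}}

```text
t: 25.08
ee_pos: [536.4, 101.0, 111.4]
orientation: [0.214, 3.13, 0.002]
ft_force: [-0.2, 0.3, -1.6]
width: 53.9
```

```bash
python3 - <<'E'
from fit import *
delta(463.5,298,110,1.48)
E
```

```text
delta [0.0991 0.1853 0.0012] roll -0.046 curyaw 1.434 q6 -1.27 tilt [ 4.8e-03  7.0e-04 -1.0e+00] t 25.08 w 53.9
```

Call:
{"method": "move_arm", "body": {"deltas": [[255, 0.098, 0.184, 0, -0.046], [255, 0.098, 0.184, 0, -0.046], [255, 0.098, 0.184, 0, -0.046], [255, 0.098, 0.184, 0, -0.046], [255, 0.098, 0.184, 0, -0.046]]}}

```text
t: 25.5
ee_pos: [461.5, 297.9, 109.1]
orientation: [0.14, 3.138, 0.0]
ft_force: [1.1, 0.5, -1.3]
width: 54.1
```

Call:
{"method": "move_arm", "body": {"deltas": [[255, 0, 0, 0.01, 0], [255, 0, 0, 0.03, 0], [255, 0, 0, 0.03, 0]]}}

```text
t: 25.75
ee_pos: [460.6, 295.9, 76.5]
orientation: [-0.136, -3.135, 0.004]
ft_force: [-0.5, -0.6, -2.1]
width: 53.7
```

```bash
python3 - <<'E'
from fit import *
delta(463.5,298,26.9,1.48)
E
```

```text
delta [-0.0029  0.0025  0.0496] roll 0.004 curyaw 1.484 q6 -0.93 tilt [-0.0037 -0.0023 -1.    ] t 25.75 w 53.7
```

Call:
{"method": "move_arm", "body": {"deltas": [[255, -0.001, 0.0005, 0.025, 0.003], [255, -0.001, 0.0005, 0.039, 0.003], [255, -0.001, 0.0005, 0.039, 0.003], [255, -0.001, 0.0005, 0.039, 0.003], [255, -0.001, 0.0005, 0.039, 0.003]]}}

```text
t: 26.17
ee_pos: [464.4, 296.3, 40.8]
orientation: [0.145, 3.138, 0.001]
ft_force: [0.5, -0.5, -0.7]
width: 53.9
```

```bash
python3 - <<'E'
from fit import *
delta(463.5,298,26.9,1.48)
E
```

```text
delta [0.001  0.0016 0.0139] roll -0.002 curyaw 1.478 q6 -0.93 tilt [ 5.e-04  3.e-04 -1.e+00] t 26.17 w 53.9
```

Call:
{"method": "move_arm", "body": {"deltas": [[255, 0.001, 0.0015, 0.007, 0], [255, 0.001, 0.0015, 0.012, 0], [255, 0.001, 0.0015, 0.0125, 0], [255, 0.001, 0.0015, 0.0125, 0], [255, 0.001, 0.0015, 0.0125, 0]]}}

```text
t: 26.58
ee_pos: [462.9, 298.2, 27.6]
orientation: [-0.144, -3.138, 0.0]
ft_force: [-0.1, -0.1, -1.1]
width: 53.9
```

```bash
python3 - <<'E'
from fit import *
delta(463.5,298,26.9,1.48)
E
```

```text
delta [-0.0006 -0.0002  0.0007] roll -0.001 curyaw 1.479 q6 -0.93 tilt [-0. -0. -1.] t 26.58 w 53.9
```

Call:
{"method": "move_arm", "body": {"deltas": [[255, -0.0005, 0, 0.001, 0], [255, -0.0005, 0, 0.0013, 0], [255, -0.0005, 0, 0.0013, 0]]}}

```text
t: 26.83
ee_pos: [463.4, 298.3, 26.9]
orientation: [0.144, 3.138, 0.0]
ft_force: [-2.2, -0.7, 6.2]
width: 54.2
```

Call:
{"method": "move_arm", "body": {"deltas": [[0, 0, 0, 0, 0], [0, 0, 0, 0, 0], [0, 0, 0, 0, 0], [0, 0, 0, -0.04, 0], [0, 0, 0, -0.08, 0]]}}

```text
t: 27.25
ee_pos: [461.5, 296.9, 104.2]
orientation: [-0.144, -3.132, 0.006]
ft_force: [0.8, 0.6, 0.4]
width: 83.8
```

```bash
python3 - <<'E'
from fit import *
delta(635.5,-5,120,1.38)
E
```

```text
delta [-0.2009 -0.2848 -0.0157] roll 0.099 curyaw 1.479 q6 -0.93 tilt [-0.0061 -0.0038 -1.    ] t 27.25 w 83.8
```

Call:
{"method": "move_arm", "body": {"deltas": [[0, -0.2, -0.284, -0.02, 0.1], [0, -0.2, -0.284, -0.02, 0.1], [0, -0.2, -0.284, -0.02, 0.1], [0, -0.2, -0.284, -0.02, 0.1], [0, -0.2, -0.284, -0.02, 0.1]]}}

```text
t: 27.67
ee_pos: [567.8, 116.2, 118.5]
orientation: [0.3, 3.127, 0.0]
ft_force: [0.7, -0.2, -0.2]
width: 88.0
```

```bash
python3 - <<'E'
from fit import *
delta(635.5,-5,120,1.38)
E
```

```text
delta [-0.0895 -0.1061 -0.0014] roll -0.001 curyaw 1.379 q6 -1.2 tilt [ 5.e-04  1.e-04 -1.e+00] t 27.67 w 88.0
```

Call:
{"method": "move_arm", "body": {"deltas": [[0, -0.088, -0.104, 0, 0], [0, -0.088, -0.104, 0, 0], [0, -0.088, -0.104, 0, 0], [0, -0.088, -0.104, 0, 0], [0, -0.088, -0.104, 0, 0]]}}

```text
t: 28.08
ee_pos: [635.1, -4.1, 118.1]
orientation: [0.307, 3.125, -0.0]
ft_force: [-1.1, 0.1, -1.2]
width: 87.7
```

```bash
python3 - <<'E'
from fit import *
delta(635.5,-5,33.5,1.38)
top=get_image("top");sc=get_image("scene")
crop("top",top,100,145,172,225,8,"pics/p4.png",[(place(rect(50,54,32),461.2,298.8,-.08),(0,255,255))])
crop("scene",sc,100,130,440,345,2.3,"pics/p5.png")
E
```

```text
delta [-0.0005 -0.0008  0.0846] roll -0.005 curyaw 1.375 q6 -1.4 tilt [ 1.3e-03 -3.0e-04 -1.0e+00] t 28.08 w 87.7
```

View pics/p4.png

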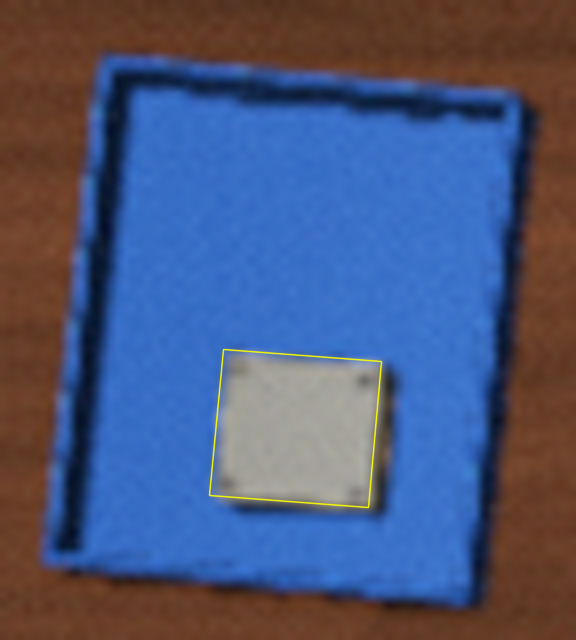

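View pics/p5.png

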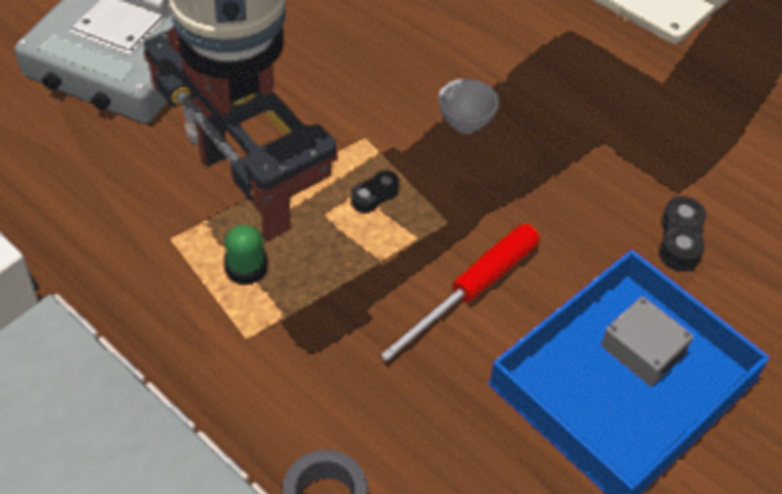

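Call:
{"method": "move_arm", "body": {"deltas": [[0, 0, 0, 0.03, 0], [0, 0, 0, 0.055, 0], [0, 0, 0, 0.072, 0], [0, 0, 0, 0.08, 0], [0, 0, 0, 0.08, 0]]}}

```text
t: 28.6
ee_pos: [631.5, 0.7, 36.2]
orientation: [-0.297, -3.123, 0.0]
ft_force: [-0.5, -0.6, 0.2]
width: 87.4
```

Call:
{"method": "move_arm", "body": {"deltas": [[100, 0, 0, 0, 0], [100, 0, 0, 0, 0]]}}

```text
t: 28.77
ee_pos: [634.3, -0.3, 39.3]
orientation: [0.299, 3.126, 0.0]
ft_force: [-1.0, -0.2, 1.5]
width: 77.9
```

```bash
python3 - <<'E'
from fit import *
delta(635.5,-5,33.5,1.38)
E
```

```text
delta [-0.0021 -0.0044  0.0058] roll -0.0 curyaw 1.38 q6 -1.4 tilt [ 0.0016  0.     -1.    ] t 28.77 w 77.9
```

Call:
{"method": "move_arm", "body": {"deltas": [[100, -0.001, -0.0045, 0.003, 0], [100, -0.001, -0.0045, 0.005, 0], [130, -0.001, -0.0045, 0.005, 0], [130, -0.001, -0.0045, 0.005, 0]]}}

```text
t: 29.1
ee_pos: [633.9, -5.9, 33.5]
orientation: [0.301, 3.127, 0.0]
ft_force: [-0.8, 0.2, -0.2]
width: 51.0
```

```bash
python3 - <<'E'
from fit import *
delta(635.5,-5,33.5,1.38)
E
```

```text
delta [-0.0014  0.0012 -0.    ] roll -0.001 curyaw 1.379 q6 -1.41 tilt [ 4.e-04 -0.e+00 -1.e+00] t 29.1 w 51.0
```

Call:
{"method": "move_arm", "body": {"deltas": [[130, -0.001, 0.001, 0, 0], [255, -0.001, 0.001, 0, 0], [255, -0.001, 0.001, 0, 0], [255, -0.001, 0.001, 0, 0], [255, -0.001, 0.001, 0, 0]]}}

```text
t: 29.52
ee_pos: [635.1, -4.8, 33.3]
orientation: [0.301, 3.127, 0.0]
ft_force: [0.3, 0.2, 0.5]
width: 33.4
```

Call:
{"method": "move_arm", "body": {"deltas": [[255, 0, 0, 0, 0], [255, 0, 0, 0, 0], [255, 0, 0, 0, 0]]}}

```text
t: 29.77
ee_pos: [635.1, -4.8, 33.3]
orientation: [0.301, 3.127, 0.0]
ft_force: [1.8, 1.1, 1.5]
width: 33.7
```

```bash
python3 - <<'E'
from fit import *
print(get_obs()['ft_force'],get_obs()['ee_pos'])
delta(537,294.3,120,1.48)
E
```

```text
[1.77958859 1.05240832 1.45023285] [635.10271084  -4.80529014  33.26919986]
delta [ 0.1533  0.2749 -0.0868] roll -0.101 curyaw 1.379 q6 -1.41 tilt [ 4.e-04  0.e+00 -1.e+00] t 29.77 w 33.7
```

Call:
{"method": "move_arm", "body": {"deltas": [[255, 0, 0, -0.01, 0], [255, 0, 0, -0.03, 0], [255, 0, 0, -0.06, 0], [255, 0, 0, -0.085, 0], [255, 0.01, 0.02, -0.087, -0.02]]}}

```text
t: 30.18
ee_pos: [632.6, 14.4, 125.6]
orientation: [0.273, 3.121, -0.0]
ft_force: [1.2, 0.5, -1.1]
width: 33.3
```

```bash
python3 - <<'E'
from fit import *
delta(536.2,294.3,120,1.48)
E
```

```text
delta [0.1435 0.259  0.0046] roll -0.083 curyaw 1.397 q6 -1.39 tilt [ 8.3e-03 -9.0e-04 -1.0e+00] t 30.18 w 33.3
```

Call:
{"method": "move_arm", "body": {"deltas": [[255, 0.016, 0.03, 0, -0.02], [255, 0.034, 0.06, 0, -0.04], [255, 0.05, 0.092, 0, -0.06], [255, 0.068, 0.124, 0, -0.083], [255, 0.085, 0.155, 0, -0.083]]}}

```text
t: 30.6
ee_pos: [570.6, 185.3, 120.7]
orientation: [-0.138, -3.138, 0.0]
ft_force: [0.7, 0.3, -1.5]
width: 33.2
```

```bash
python3 - <<'E'
from fit import *
delta(536.2,294.3,120,1.48)
E
```

```text
delta [0.0439 0.1056 0.0007] roll 0.003 curyaw 1.483 q6 -1.19 tilt [-2.e-04 -1.e-04 -1.e+00] t 30.6 w 33.2
```

Call:
{"method": "move_arm", "body": {"deltas": [[255, 0.013, 0.032, 0, 0], [255, 0.026, 0.064, 0, 0], [255, 0.036, 0.09, 0.01, 0], [255, 0.042, 0.103, 0.025, 0], [255, 0.042, 0.104, 0.04, 0]]}}

```text
t: 31.02
ee_pos: [538.2, 293.9, 80.1]
orientation: [0.134, 3.138, 0.001]
ft_force: [-0.3, -0.3, -1.1]
width: 33.3
```

```bash
python3 - <<'E'
from fit import *
delta(536.2,294.3,33.3,1.48)
E
```

```text
delta [0.002  0.0002 0.0468] roll 0.005 curyaw 1.485 q6 -1.01 tilt [ 9.e-04  8.e-04 -1.e+00] t 31.02 w 33.3
```

Call:
{"method": "move_arm", "body": {"deltas": [[255, 0.002, 0, 0.02, 0.005], [255, 0.002, 0, 0.034, 0.005], [255, 0.002, 0, 0.038, 0.005], [255, 0.002, 0, 0.038, 0.005], [255, 0.002, 0, 0.038, 0.005]]}}

```text
t: 31.43
ee_pos: [537.4, 290.9, 42.2]
orientation: [-0.148, -3.138, 0.0]
ft_force: [-0.4, -0.4, -1.1]
width: 33.2
```

```bash
python3 - <<'E'
from fit import *
delta(536.2,294.3,33.3,1.48)
E
```

```text
delta [0.0015 0.0032 0.0089] roll -0.004 curyaw 1.476 q6 -1.0 tilt [-2.e-04 -2.e-04 -1.e+00] t 31.43 w 33.2
```

Call:
{"method": "move_arm", "body": {"deltas": [[255, 0.0015, 0.003, 0.003, 0], [255, 0.0015, 0.003, 0.006, 0], [255, 0.0015, 0.003, 0.0075, 0], [255, 0.0015, 0.003, 0.0075, 0]]}}

```text
t: 31.77
ee_pos: [535.9, 294.6, 34.7]
orientation: [0.147, 3.138, 0.0]
ft_force: [-0.9, -0.3, -0.7]
width: 33.2
```

```bash
python3 - <<'E'
from fit import *
delta(536.2,294.3,33.3,1.48)
E
```

```text
delta [-0.0004 -0.0002  0.0014] roll -0.003 curyaw 1.477 q6 -0.99 tilt [ 1.e-04  0.e+00 -1.e+00] t 31.77 w 33.2
```

Call:
{"method": "move_arm", "body": {"deltas": [[255, 0, 0, 0.001, 0], [255, 0, 0, 0.0013, 0], [255, 0, 0, 0.0013, 0]]}}

```text
t: 32.02
ee_pos: [535.9, 294.6, 33.4]
orientation: [0.147, 3.138, 0.0]
ft_force: [-0.2, -0.6, -0.7]
width: 33.5
```

Call:
{"method": "move_arm", "body": {"deltas": [[255, 0, 0, 0.0006, 0], [255, 0, 0, 0.0006, 0]]}}

```text
t: 32.18
ee_pos: [535.9, 294.6, 33.2]
orientation: [0.147, 3.138, 0.0]
ft_force: [-2.7, -0.8, 4.3]
width: 33.3
```

Call:
{"method": "move_arm", "body": {"deltas": [[0, 0, 0, 0, 0], [0, 0, 0, 0, 0], [0, 0, 0, 0, 0], [0, 0, 0, -0.005, 0], [0, 0, 0, -0.035, 0]]}}

```text
t: 32.6
ee_pos: [533.0, 293.0, 64.1]
orientation: [-0.147, -3.131, 0.006]
ft_force: [0.6, 0.2, 0.1]
width: 63.0
```

Call:
{"method": "move_arm", "body": {"deltas": [[0, 0, 0, -0.04, 0], [0, 0.01, -0.04, -0.06, 0.02], [0, 0.01, -0.08, -0.06, 0.04], [0, 0.01, -0.12, -0.06, 0.06], [0, 0.01, -0.16, -0.06, 0.1]]}}

```text
t: 33.02
ee_pos: [510.7, 134.9, 128.9]
orientation: [0.303, 3.125, 0.001]
ft_force: [0.0, 0.1, 0.6]
width: 87.7
```

```bash
python3 - <<'E'
from fit import *
delta(498.6,21,100,1.38)
top=get_image("top");sc=get_image("scene")
cv2.imwrite("pics/top9.png",top);cv2.imwrite("pics/sc9.png",sc)
l=(536,293.5,0)
crop("top",top,100,145,172,225,8,"pics/p6.png",[(place(rect(50,54,32),461.2,298.8,-.08),(0,255,255)),(place(circ(20,4),*l),(255,0,255))])
E
```

```text
delta [-0.01   -0.1142  0.0288] roll -0.003 curyaw 1.377 q6 -1.14 tilt [ 1.8e-03  3.0e-04 -1.0e+00] t 33.02 w 87.7
```

View pics/p6.png

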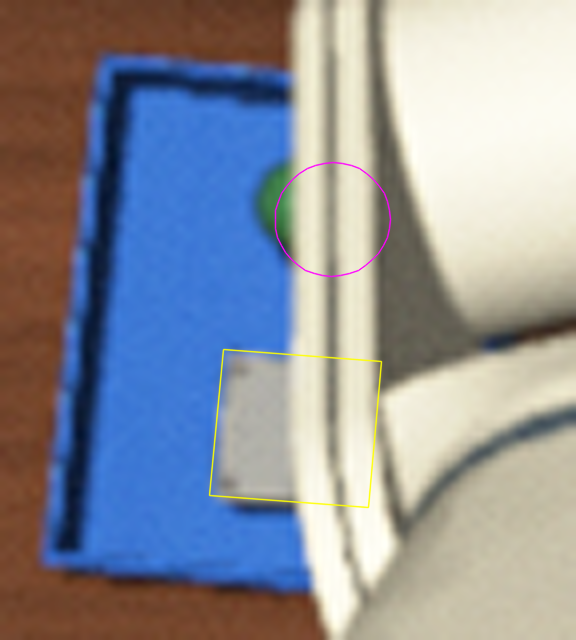

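View pics/sc9.png

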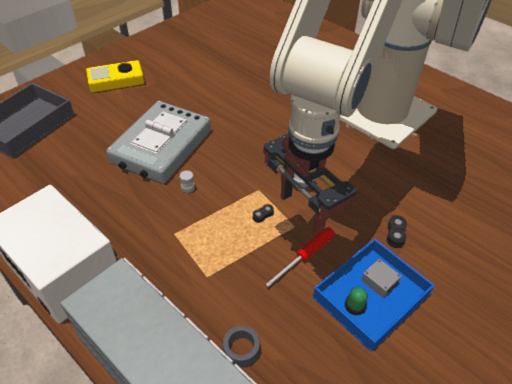

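Call:
{"method": "move_arm", "body": {"deltas": [[0, -0.009, -0.113, 0.02, 0], [0, -0.009, -0.113, 0.03, 0], [0, -0.009, -0.113, 0.035, 0], [0, -0.009, -0.113, 0.06, 0], [0, -0.009, -0.113, 0.07, 0]]}}

```text
t: 33.53
ee_pos: [497.2, 22.5, 56.2]
orientation: [-0.308, -3.125, 0.0]
ft_force: [-0.2, -0.6, -0.3]
width: 87.9
```

Call:
{"method": "move_arm", "body": {"deltas": [[120, 0, 0, 0.02, 0], [120, 0, 0, 0.03, 0], [120, 0, 0, 0.03, 0]]}}

```text
t: 33.78
ee_pos: [497.1, 24.5, 26.2]
orientation: [-0.302, -3.124, 0.0]
ft_force: [0.4, -0.1, -0.4]
width: 71.5
```

```bash
python3 - <<'E'
from fit import *
delta(498.6,21,21.3,1.38)
E
```

```text
delta [-0.0022 -0.0031  0.0049] roll -0.002 curyaw 1.378 q6 -1.35 tilt [-0.0032  0.     -1.    ] t 33.78 w 71.5
```

Call:
{"method": "move_arm", "body": {"deltas": [[140, -0.001, -0.003, 0.002, 0], [160, -0.001, -0.003, 0.003, 0], [160, -0.001, -0.003, 0.003, 0]]}}

```text
t: 34.03
ee_pos: [499.0, 20.7, 25.4]
orientation: [0.303, 3.126, 0.0]
ft_force: [0.5, 0.1, -0.1]
width: 51.6
```

```bash
python3 - <<'E'
from fit import *
delta(498.6,21,21.3,1.38)
E
```

```text
delta [0.0005 0.0002 0.0041] roll -0.002 curyaw 1.378 q6 -1.36 tilt [ 0.0012  0.     -1.    ] t 34.03 w 51.6
```

Call:
{"method": "move_arm", "body": {"deltas": [[255, 0, 0, 0.0035, 0], [255, 0, 0, 0.0035, 0], [255, 0, 0, 0.0035, 0], [255, 0, 0, 0.0035, 0], [255, 0, 0, 0.0035, 0]]}}

```text
t: 34.45
ee_pos: [498.4, 20.4, 21.5]
orientation: [0.304, 3.127, 0.0]
ft_force: [-1.6, -0.2, 4.6]
width: 23.5
```

Call:
{"method": "move_arm", "body": {"deltas": [[255, 0, 0, 0, 0], [255, 0, 0, 0, 0]]}}

```text
t: 34.62
ee_pos: [498.4, 20.4, 21.6]
orientation: [0.304, 3.127, -0.0]
ft_force: [-1.6, 0.2, 5.6]
width: 23.0
```

```bash
python3 - <<'E'
from fit import *
print(get_obs()['ee_pos'],get_obs()['ft_force'])
delta(462.9,299.1,130,1.49)
E
```

```text
[498.42589693  20.41101084  21.57661748] [-1.59488329  0.16626319  5.570848  ]
delta [ 0.0885  0.2666 -0.1084] roll -0.113 curyaw 1.377 q6 -1.36 tilt [ 1.e-04 -0.e+00 -1.e+00] t 34.62 w 23.0
```

Call:
{"method": "move_arm", "body": {"deltas": [[255, 0, 0, -0.02, 0], [255, 0, 0, -0.05, 0], [255, 0, 0, -0.09, 0], [255, 0.01, 0.03, -0.1, -0.03], [255, 0.02, 0.065, -0.1, -0.06]]}}

```text
t: 35.03
ee_pos: [493.6, 87.7, 124.6]
orientation: [0.214, 3.128, 0.002]
ft_force: [0.5, 0.0, -0.8]
width: 23.1
```

```bash
python3 - <<'E'
from fit import *
delta(462.9,299.1,110,1.49)
E
```

```text
delta [0.0593 0.2052 0.0146] roll -0.056 curyaw 1.434 q6 -1.28 tilt [ 6.4e-03  8.0e-04 -1.0e+00] t 35.03 w 23.1
```

Call:
{"method": "move_arm", "body": {"deltas": [[255, 0.012, 0.04, 0, -0.056], [255, 0.024, 0.08, 0, -0.056], [255, 0.036, 0.12, 0, -0.056], [255, 0.047, 0.16, 0, -0.056], [255, 0.058, 0.2, 0.01, -0.056]]}}

```text
t: 35.45
ee_pos: [460.9, 295.6, 112.8]
orientation: [0.122, 3.137, 0.003]
ft_force: [1.2, -0.5, -0.0]
width: 23.0
```

Call:
{"method": "move_arm", "body": {"deltas": [[255, 0, 0.002, 0.02, 0], [255, 0, 0.002, 0.035, 0], [255, 0, 0.002, 0.035, 0]]}}

```text
t: 35.7
ee_pos: [458.7, 294.9, 73.9]
orientation: [-0.119, -3.136, 0.004]
ft_force: [-0.3, -0.0, 0.2]
width: 23.3
```

```bash
python3 - <<'E'
from fit import *
delta(462.9,299.1,49.6,1.49)
E
```

```text
delta [-0.004   0.0046  0.0243] roll 0.005 curyaw 1.495 q6 -0.95 tilt [-0.0039 -0.0025 -1.    ] t 35.7 w 23.3
```

Call:
{"method": "move_arm", "body": {"deltas": [[255, -0.002, 0.003, 0.01, 0.005], [255, -0.002, 0.003, 0.016, 0.005], [255, -0.002, 0.003, 0.016, 0.005], [255, -0.002, 0.003, 0.016, 0.005]]}}

```text
t: 36.03
ee_pos: [463.2, 297.3, 60.6]
orientation: [-0.131, -3.139, 0.0]
ft_force: [0.3, -0.6, -1.1]
width: 23.1
```

```bash
python3 - <<'E'
from fit import *
delta(462.9,299.1,49.6,1.49)
sc=get_image("scene")
crop("scene",sc,320,230,430,330,7,"pics/p7.png")
E
```

```text
delta [0.0005 0.0017 0.011 ] roll -0.003 curyaw 1.487 q6 -0.94 tilt [-2.e-04 -1.e-04 -1.e+00] t 36.03 w 23.1
```

View pics/p7.png

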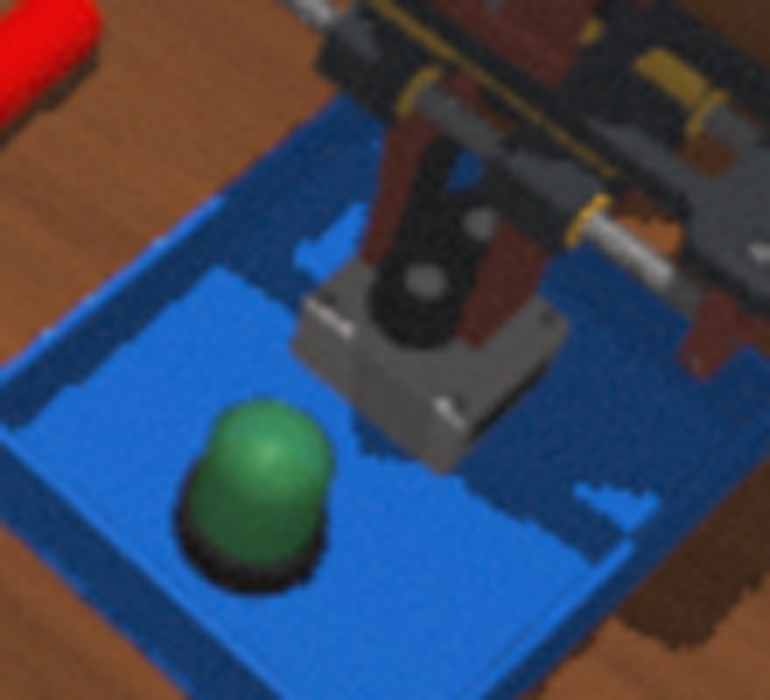

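Call:
{"method": "move_arm", "body": {"deltas": [[255, 0.0005, 0.0015, 0.006, 0], [255, 0.0005, 0.0015, 0.0095, 0], [255, 0.0005, 0.0015, 0.01, 0], [255, 0.0005, 0.0015, 0.01, 0]]}}

```text
t: 36.42
ee_pos: [462.5, 299.2, 50.2]
orientation: [-0.13, -3.138, 0.001]
ft_force: [0.3, 0.1, -0.6]
width: 23.1
```

```bash
python3 - <<'E'
from fit import *
print(get_obs()['ft_force'])
delta(462.9,299.1,49.6,1.49)
E
```

```text
[ 0.30337621  0.13884187 -0.56718164]
delta [-0.0005 -0.      0.0006] roll -0.002 curyaw 1.488 q6 -0.94 tilt [-5.e-04 -3.e-04 -1.e+00] t 36.42 w 23.1
```

Call:
{"method": "move_arm", "body": {"deltas": [[255, -0.0004, 0, 0.0008, 0], [255, -0.0004, 0, 0.001, 0], [255, -0.0004, 0, 0.001, 0]]}}

```text
t: 36.67
ee_pos: [463.0, 299.3, 49.7]
orientation: [-0.13, -3.139, 0.0]
ft_force: [-0.7, -1.0, 1.7]
width: 23.1
```

Call:
{"method": "move_arm", "body": {"deltas": [[0, 0, 0, 0, 0], [0, 0, 0, 0, 0], [0, 0, 0, 0, 0], [0, 0, 0, -0.005, 0], [0, 0, 0, -0.04, 0]]}}

```text
t: 37.08
ee_pos: [460.0, 297.4, 85.6]
orientation: [-0.13, -3.131, 0.008]
ft_force: [0.3, -0.2, 0.0]
width: 53.1
```

Call:
{"method": "move_arm", "body": {"deltas": [[0, 0, 0, -0.04, 0], [0, 0, -0.04, -0.08, 0], [0, 0.01, -0.08, -0.12, 0], [0, 0.05, -0.11, -0.12, 0], [0, 0.09, -0.12, -0.12, 0]]}}

```text
t: 37.5
ee_pos: [388.1, 196.1, 208.9]
orientation: [0.132, 3.133, 0.004]
ft_force: [-0.6, 0.6, -0.5]
width: 86.2
```

Call:
{"method": "move_arm", "body": {"deltas": [[0, 0.02, -0.03, 0, 0], [0, 0.03, -0.06, 0, 0], [0, 0.03, -0.1, 0, 0], [0, 0.03, -0.13, 0, 0], [0, 0.03, -0.13, 0, 0]]}}

```text
t: 37.92
ee_pos: [344.2, 66.5, 206.5]
orientation: [-0.135, -3.139, 0.002]
ft_force: [0.1, -0.1, -0.1]
width: 88.2
```

```bash
python3 - <<'E'
from fit import *
top=get_image("top");sc=get_image("scene")
l=(536,293.5,0);g=(461.2,299,-.08)
Y=(0,255,255)
P=[(place(rect(50,54,32),461.2,298.8,-.08),Y),(place(circ(20,4),*l),(255,0,255))]
crop("top",top,100,145,172,225,8,"pics/q1.png",P)
crop("scene",sc,310,240,430,345,6,"pics/q2.png",P)
crop("top",top,310,130,405,235,6,"pics/q3.png",[(place(rect(130,70,52),504.7,-312.5,.292),(0,0,255))])
cv2.imwrite("pics/sc10.png",sc)
for t in ["module","lamp","grommets","hinge","jar","screwdriver"]:
  print(t,[[(round(r["conf"],2),[round(float(v)) for v in r["location"]]) for r in place_of(n,t)] for n in ("top","scene")])
E
```

```text
module [[(0.69, [462, 301, 2]), (0.3, [534, 298, 4])], [(0.94, [465, 302, 7])]]
lamp [[(0.73, [535, 298, 4])], [(0.75, [536, 294, 0])]]
grommets [[(0.88, [336, 260, 1]), (0.49, [459, 298, 29])], [(0.85, [458, 300, 34]), (0.85, [333, 256, 6])]]
hinge [[(0.62, [505, -311, 49])], [(0.67, [508, -313, 49])]]
jar [[(0.52, [555, -158, 1])], [(0.55, [557, -156, -1])]]
screwdriver [[(0.93, [528, 151, -1])], [(0.82, [530, 155, -2])]]
```

View pics/q1.png

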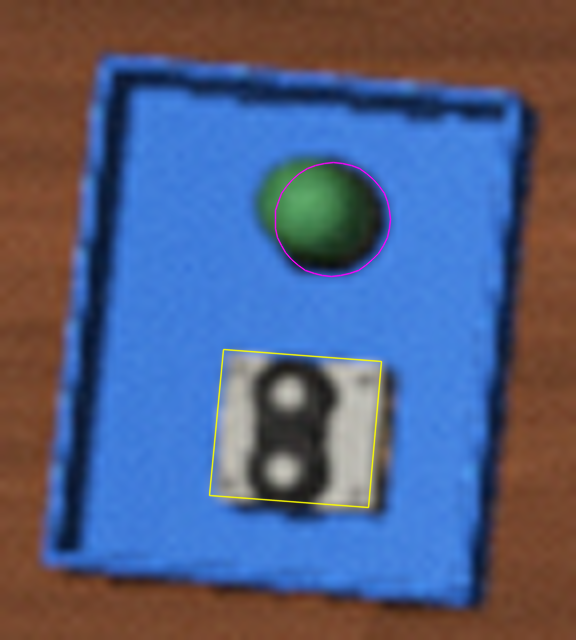

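View pics/q2.png

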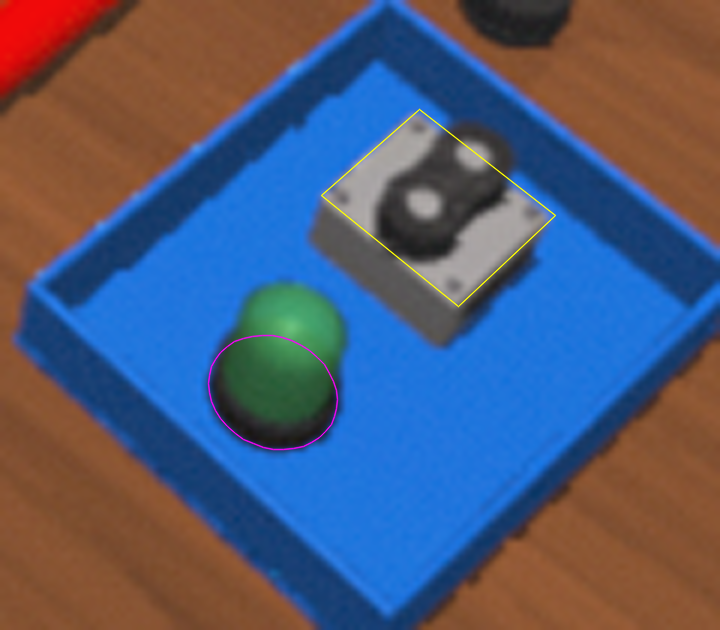

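View pics/q3.png

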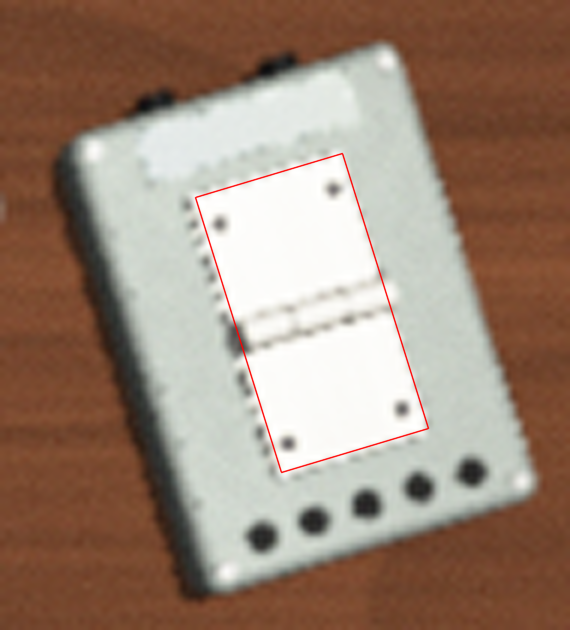

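View pics/sc10.png

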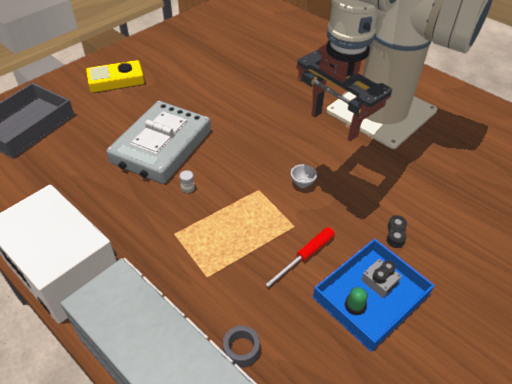

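Call:
{"method": "move_arm", "body": {"deltas": [[0, 0, 0, 0, 0], [0, 0, 0, 0, 0], [0, 0, 0, 0, 0]]}}

```text
t: 38.87
ee_pos: [345.5, 70.0, 206.2]
orientation: [-0.13, -3.139, -0.0]
ft_force: [-0.1, 0.0, 0.7]
width: 88.1
```

```bash
python3 -c "
from workcell import *
print(close_job())"
```

```text
the job is handed in; nothing more can be done
None
```

The job is done and handed in at about 39 s. I moved the grommet pair, the module and the lamp onto the cork mat. Then I laid the hinge barrel up on the seat and put the other three back in the bin.

- **Hinge:** it sits flat and square on the seat. The two cameras put its centre within about 1 mm of the seat's, and its angle within about 0.01 rad.
- **Module and lamp:** both stand upright on the bin floor at their starting spots. The outlines from the start match to about 1–2 mm in both cameras.
- **Grommet pair:** it lies flat in the middle of the module's top.
- **Lamp:** it was never dropped. It was lowered to contact at about 4 N both times.
- **Screwdriver and jar:** they look unmoved in the final pictures, and the locators agree to within their usual 4 mm error.
- **Disagreements:** the two cameras differ by 1–3 mm on absolute positions, which fits the calibration error. The top camera's locator placed the lamp about 4 mm off in y, but neither the outline overlay nor the scene camera supports that. No check failed.

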